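# Fetch the dropped spanners out of the guarded bin

## Task

Spanners have fallen into the guarded drop bin among bolts and other small parts: pull its sliding shutter fully open and take out every spanner (each is too long to come out across the slot and has to be turned in line with it). Lay the spanners flat in the tool tray, side by side across its two ribs, none on top of another; leave the bolts, nut and bearing in the bin. When all the spanners are in the tray, slide the shutter fully shut again.

Things in the scene. Friction and masses are not known exactly. Their poses are not given: they have to be found in the camera images.
- bin: grey steel drop bin, fixed, 216 (x) x 348 (y) mm; origin: centre of its underside, x away from the robot. Inside 208 x 340, floor at z = 3 mm with two ribs along y, tops at z = 8, on which spanners lie. A flat guard covers it, underside at z = 42, top at 45, with one central slot 110 mm wide (x), 326 long (y). A spanner must lie along the slot to come out; it can be lifted over the bolts and turned under the guard near the bin's centre
- shutter (a joint): flat aluminium shutter, 120 x 332 x 3 mm, that slides on top of the guard over the slot: 0 = shut (slot covered), 0.115 m = fully open, slid towards the robot (the bin's -x). It starts 0 to 30 mm open, and moves at about 2 N. Its top is 49 mm above the bin's origin
- shutter_grip (a point): grip point of the shutter's black handle: an upright bar 14 mm thick (bin's x), 70 mm long (bin's y), its top 10 mm above and its foot 17 mm below this point, which is 66 mm above the bin's underside. When the shutter is fully open, the handle stands 5 to 19 mm outside the slot's near edge
- tray: loose plywood tool tray, 208 (x) x 192 (y) x 16 mm outside, walls 4 mm, floor at z = 4 mm with two ribs across it (along y, at x = -38 and 38), tops at z = 9 mm, on which spanners come to lie, 0.9 kg. Origin: centre of its underside. It may get knocked about the bench
- spanner_a: bright steel combination spanner, 174 mm long, both ends 30 mm wide and 7 mm thick, shank between them 10 mm wide, 5 mm thick, 130 mm long; 0.09 kg. Origin: middle of its length, where it balances, on its underside; y along it. Three or four are present (absent: None), at first flat on the bin's ribs, within 0.07 rad of the bin's x, neighbouring things in the bin 50 mm apart in y
- spanner_b: another such spanner, the same as spanner_a (its frame and sizes too), or None when absent
- spanner_c: another such spanner, the same as spanner_a (its frame and sizes too), or None when absent
- spanner_d: another such spanner, the same as spanner_a (its frame and sizes too), or None when absent
- bolt_a: dark hex bolt, 66 mm long, head 16 mm wide and 15 mm high, lying in the bin among the spanners. Origin: centre of its length, on its underside; y along it
- bolt_b: dark hex bolt, 66 mm long, head 16 mm wide and 15 mm high, lying in the bin among the spanners. Origin: centre of its length, on its underside; y along it
- nut: rusty hex nut, 29 mm across corners and 13 mm high, lying on the bin floor; origin at the centre of its underside
- bearing: ball bearing ring, 38 mm across and 12 mm high, lying on the bin floor; origin at the centre of its underside

How it is judged:
On the way, in this order (a step that is already met when the one before it is completed fails the run):
1. the shutter is slid fully open (value of joint shutter above 0.105 m), for 0.2 s.
2. every spanner lies in the tray while the shutter is still open (x of spanner_a in the frame of tray between -0.03 and 0.03 m and y of spanner_a in the frame of tray between -0.09 and 0.09 m and z of each of spanner_a, spanner_b, spanner_c, spanner_d in the frame of tray below 0.018 m and angle between the y axis of each of spanner_a, spanner_b, spanner_c, spanner_d and the x axis of tray, either way round below 0.3 rad and angle between the z axis of each of spanner_a, spanner_b, spanner_c, spanner_d and the z axis of tray, either way round below 0.05 rad and x of spanner_b in the frame of tray between -0.03 and 0.03 m and y of spanner_b in the frame of tray between -0.09 and 0.09 m and x of spanner_c in the frame of tray between -0.03 and 0.03 m and y of spanner_c in the frame of tray between -0.09 and 0.09 m and x of spanner_d in the frame of tray between -0.03 and 0.03 m and y of spanner_d in the frame of tray between -0.09 and 0.09 m and value of joint shutter above 0.05 m), for 0.2 s.
At the end, for the whole second after the job is handed in: every present spanner lies flat (0.05 rad) in the tray, squarely across the ribs (0.3 rad), its middle within 30 mm of midway between them, side by side (12 mm or more between centre lines); bolts, nut and bearing in the bin; shutter shut to within 8 mm (x of spanner_a in the frame of tray between -0.03 and 0.03 m and y of spanner_a in the frame of tray between -0.09 and 0.09 m and z of each of spanner_a, spanner_b, spanner_c, spanner_d in the frame of tray below 0.018 m and angle between the y axis of each of spanner_a, spanner_b, spanner_c, spanner_d and the x axis of tray, either way round below 0.3 rad and angle between the z axis of each of spanner_a, spanner_b, spanner_c, spanner_d and the z axis of tray, either way round below 0.05 rad and x of spanner_b in the frame of tray between -0.03 and 0.03 m and y of spanner_b in the frame of tray between -0.09 and 0.09 m and x of spanner_c in the frame of tray between -0.03 and 0.03 m and y of spanner_c in the frame of tray between -0.09 and 0.09 m and x of spanner_d in the frame of tray between -0.03 and 0.03 m and y of spanner_d in the frame of tray between -0.09 and 0.09 m and (x of spanner_b in the frame of spanner_a below -0.012 m or x of spanner_b in the frame of spanner_a above 0.012 m) and (x of spanner_c in the frame of spanner_a below -0.012 m or x of spanner_c in the frame of spanner_a above 0.012 m) and (x of spanner_c in the frame of spanner_b below -0.012 m or x of spanner_c in the frame of spanner_b above 0.012 m) and (x of spanner_d in the frame of spanner_a below -0.012 m or x of spanner_d in the frame of spanner_a above 0.012 m) and (x of spanner_d in the frame of spanner_b below -0.012 m or x of spanner_d in the frame of spanner_b above 0.012 m) and (x of spanner_d in the frame of spanner_c below -0.012 m or x of spanner_d in the frame of spanner_c above 0.012 m) and x of bolt_a in the frame of bin between -0.105 and 0.105 m and y of bolt_a in the frame of bin between -0.171 and 0.171 m and z of each of bolt_a, bolt_b, nut, bearing in the frame of bin below 0.035 m and x of bolt_b in the frame of bin between -0.105 and 0.105 m and y of bolt_b in the frame of bin between -0.171 and 0.171 m and x of nut in the frame of bin between -0.105 and 0.105 m and y of nut in the frame of bin between -0.171 and 0.171 m and x of bearing in the frame of bin between -0.105 and 0.105 m and y of bearing in the frame of bin between -0.171 and 0.171 m and value of joint shutter below 0.008 m); the robot touches nothing.
Of spanner_a, spanner_b, spanner_c, spanner_d only 3 to 4 are there at a start; the rules pass over those that are not, and their reading is None.
At some moment in a run one of tray may be knocked a few centimetres aside while the robot is not near it.
Once in a run the grip may slacken for a moment while it holds something.
It also fails if it takes over 210 s, if anything falls off the work surface, if the arm or the gripper's body presses on something with over 40 N, if the wrist force passes 120 N, or if a joint passes its speed limit or range.

## Robot

A 7-joint arm with a two-finger parallel gripper is mounted at the origin on the work surface; the furniture and walls round the work are solid. World frame = base frame: x ahead of the robot, y to its left, z up, the work surface at z = 0. Lengths are in m, angles in rad, forces in N, time in s.
With the tool pointing down it reaches from about 0.35 to 0.9 m from the base axis. Payload 8.1 kg.
Tool frame: the origin (TCP) lies on the centre line of the jaws, within the pads' length; the fingertips stand 19 mm ahead of it and the grasp point (between the pads) is the TCP (arm.tip_reach is the distance from the TCP to the fingertips, in m); z points along the fingers, y is the line along which they close (so a half turn about z gives the same grasp; the last joint's range is limited). The gripper opens to 92 mm and grips with 3 to 60 N. Pads are 19 mm wide; open, the fingers measure 130 mm over their backs; the gripper's body (75 mm by 190 mm) begins 47 mm behind the grasp point.
Start: joints at [-1.286, 0.434, 0.025, 1.573, -0.012, 1.134, -0.075], TCP at [0.236, 0.579, 0.246] pointing down, gripper open.
Joint ranges: [-2.62, 2.62], [-0.44, 2.09], [-1.27, 1.32], [0.08, 2.57], [-1.32, 4.46], [0.12, 2], [-2.74, 2.74]. Speed limits (rad/s): [2.22, 2.22, 3.01, 3.01, 3.14, 3.14, 3.14].

## Interface

Orientations are given as a rotation vector (axis times angle).
In Python, from cell import arm gives the robot as it stands.
- The arm moves only by the tool arm_command, never from a script. Its argument "targets" is a list that holds one entry, the list of rows, each a list of 6 numbers: the shift along the tool's x, y, z in m, then the turn, a rotation vector about the tool's x, y, z in rad. A call has 1 to 10 rows; each row shifts and turns the commanded pose from where the row before left it, along the tool's axes as they then stand; what a row does not reach is not made up. A row lasts 1/8 s, in which the tool goes at most 62.5 mm and 10.7 degrees, less where a joint would pass 70% of its speed; a pose out of reach is approached as far as the arm can. A call with a gripper value outside its range is refused whole. "jaw" is the finger opening in m, from 0 to 0.0918, set as the call begins (left out, the last holds). The fingers move at their own pace and stop on an object; "newtons" is the grip in N (left out, the last holds). Time passes only in rows, so rows that do not move let the fingers close. It gives the time, the measured TCP pose, the force, the opening and the grip force at its end, in the units of the state.
- arm.observe(): the state, without advancing time (a new reading comes with each control period).
- arm.get_image(name): name is "side" or "top"; returns a dict with "pixels" (400x640x3 uint8, red, green, blue), "z_map" (400x640 float32, m along the optical axis (not along the pixel's ray), 0 where there is no reading), "fx", "fy", "cx", "cy" (pixels), "dist" ([k1, k2, p1, p2, k3] as OpenCV has them; the pictures are not rectified), "xyz" and "rotation" of the camera in the world. Camera axes: x right, y down, z forward; pixel columns grow to the right and rows downward; lengths in m; the calibration is good to about 2 mm. A picture is of the moment at which its call begins.
- arm.sign_off(): hands the job in; it is judged then, once.
The state is a dict: "clock": time; "joints": joint angles; "dq": joint speeds; "joint_efforts": joint torques, N m; "position": TCP position; "ee_rot": TCP orientation; "force": force on the tool from outside, world axes, zero at the start; "ft_torque": the same for the moment, N m; "width": opening from 0.0 (shut) to 1.0 (fully open); "gripper_force": force on a finger pad.
Only numpy, scipy, OpenCV 4.12 (cv2) and the standard library are available. Lean on these libraries where they do the work, as an engineer would, in place of code of your own. Each camera call takes 0.05 s, during which the arm holds its last target. There are 200 camera calls.

## Working session

There is one attempt and no reset: what is moved stays moved. The work goes in short steps, Python scripts to look and compute and a tool call to move; the robot and the scene stay as the last step left them, time stands still between calls to the robot, and variables do not carry over. Pictures are saved under pics/ and viewed, at most 14 in all, crops included, and the job is handed in when it is done.

Besides the shell and the picture viewer there is one more tool, called after "Emit:" as a command line: name --argument value ..., lists and objects as JSON in quotes. arm_command: Moves the arm, as the interface text tells. Its arguments: {"type":"object","properties":{"targets":{"type":"array","items":{"type":"array","items":{"type":"array","items":{"type":"number"}}}},"jaw":{"type":"number"},"newtons":{"type":"number"}},"required":["targets"]}

```bash
ls; mkdir -p pics; cat > h.py <<'E'
import numpy as np, cv2, json
from cell import arm
from scipy.spatial.transform import Rotation as R
def Rm(r):
    r=np.array(r,float)
    return r if r.shape==(3,3) else R.from_rotvec(r).as_matrix()
def cloud(im):
    z=im["z_map"].astype(float); h,w=z.shape
    K=np.array([[im["fx"],0,im["cx"]],[0,im["fy"],im["cy"]],[0,0,1]])
    u,v=np.meshgrid(np.arange(w),np.arange(h))
    p=cv2.undistortPoints(np.stack([u,v],-1).reshape(-1,1,2).astype(np.float64),K,np.array(im["dist"],float)).reshape(h,w,2)
    c=np.dstack([p[...,0]*z,p[...,1]*z,z])
    W=c@Rm(im["rotation"]).T+np.array(im["xyz"])
    W[z==0]=np.nan
    return W
def ortho(W,px,x0,x1,y0,y1,s=0.001,zmin=-1,zmax=1):
    # world-aligned top view: row = x descending (far up), col = y descending (left=+y)
    H=int((x1-x0)/s);Wd=int((y1-y0)/s)
    img=np.zeros((H,Wd,3),np.uint8);zz=np.full((H,Wd),-1.)
    m=np.isfinite(W[...,2])&(W[...,2]>zmin)&(W[...,2]<zmax)
    P=W[m];C=px[m];r=((x1-P[:,0])/s).astype(int);c=((y1-P[:,1])/s).astype(int)
    k=(r>=0)&(r<H)&(c>=0)&(c<Wd);img[r[k],c[k]]=C[k];zz[r[k],c[k]]=P[k,2]
    return img,zz
def save(n,img): cv2.imwrite("pics/"+n+".png",img[...,::-1])
E
python3 - <<'E'
from h import *
o=arm.observe();print({k:np.round(v,3).tolist() for k,v in o.items()})
for n in("top","side"):
    im=arm.get_image(n);save(n+"0",im["pixels"]);print(n,im["xyz"],im["rotation"],im["fx"],im["dist"])
    np.save(n+".npy",cloud(im));
E
```

```text
pics
{'clock': 0.0, 'joints': [-1.286, 0.435, 0.025, 1.574, -0.012, 1.134, -0.075], 'dq': [0.001, -0.002, -0.001, -0.001, 0.002, 0.0, -0.001], 'joint_efforts': [0.001, -66.785, 0.985, -31.445, -0.061, 0.043, 0.0], 'position': [0.236, 0.578, 0.245], 'ee_rot': [-0.605, -3.083, 0.002], 'force': [-0.392, 0.54, -0.245], 'ft_torque': [0.003, 0.031, 0.004], 'gripper_force': 0.0, 'width': 1.002}
top [ 0.34165681 -0.12896565  0.89147561] [-2.12311214  2.07526692 -0.24393535] 412.6187089630816 [0.0331145 0.        0.        0.        0.       ]
side [ 0.42991027 -0.88156303  0.50912107] [-2.07641189  0.13281177 -0.08322335] 364.0159602035843 [-0.08559774  0.          0.          0.          0.        ]
```

View pics/top0.png

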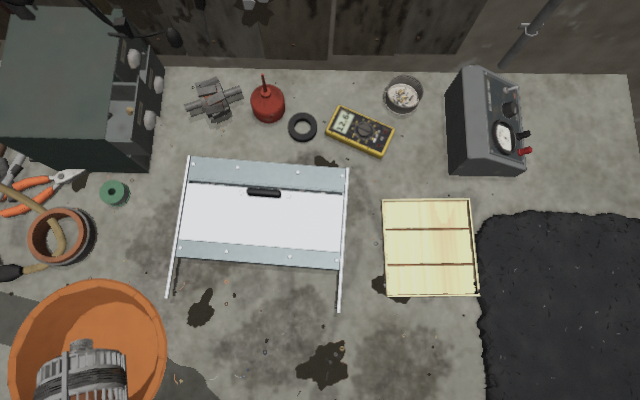

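View pics/side0.png

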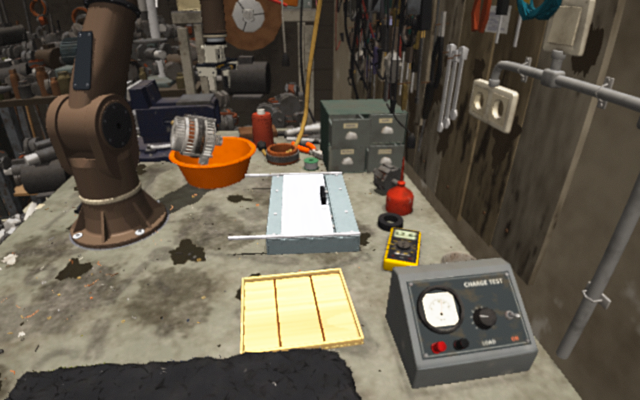

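The top view shows the bin with the shutter nearly shut: guard corners about (190,157), (348,168), (340,270) and (178,260), handle at (264,191). The tray is at (382–478, 198–297). The side view agrees. Next I'll measure these.

```bash
cat >> h.py <<'E'
def rect(P):
    c,(w,h),a=cv2.minAreaRect((P[:,:2]*1000).astype(np.float32)); return np.round(c,1),np.round((w,h),1),round(a,2)
E
python3 - <<'E'
from h import *
W=np.load("top.npy");im=cv2.imread("pics/top0.png")[...,::-1]
def box(u0,v0,u1,v1):
    return W[v0:v1,u0:u1].reshape(-1,3),im[v0:v1,u0:u1].reshape(-1,3).astype(int)
P,C=box(160,140,360,320)
print("corners",[np.round(W[v,u],3).tolist() for u,v in((192,160),(345,171),(336,266),(182,257),(264,191),(225,220),(250,178),(250,252),(420,225))])
h=P[(P[:,2]>.062)];print("handle",len(h),h.min(0),h.max(0),rect(h),np.median(h[:,2]))
P,C=box(300,0,500,400);P,C=box(365,185,490,310)
t=P[(P[:,2]>.012)&(P[:,2]<.022)];print("tray",len(t),rect(t))
f=P[(P[:,2]>.002)&(P[:,2]<.022)&(C[:,0]-C[:,2]>35)] if 0 else P[(C[:,0]-C[:,2]>25)];print("trayc",len(f),rect(f),np.median(f[:,2]))
P,C=box(170,150,360,285);g=P[(P[:,2]>.038)&(P[:,2]<.056)]
# guard rows excluding rails
from collections import Counter
print(len(g),rect(g),np.percentile(g[:,2],[5,50,95]))
o,z=ortho(W,im,.2,.75,-.4,.15,.001);save("ortho0",o)
E
```

```text
corners [[0.623, 0.135, 0.043], [0.608, -0.195, 0.041], [0.404, -0.177, 0.044], [0.417, 0.139, 0.034], [0.551, -0.027, 0.074], [0.493, 0.053, 0.05], [0.586, 0.008, 0.045], [0.429, -0.001, 0.045], [0.5, -0.362, 0.001]]
handle 259 [ 0.29723593 -0.05914355  0.06234303] [0.5570495  0.15097125 0.09466977] (array([441.4,  66. ]), array([ 58.8, 327.8]), 49.78) 0.07367619391457525
tray 1288 (array([ 451.2, -384. ]), array([233.3, 229. ]), 84.79)
trayc 8888 (array([ 456. , -376.9]), array([121. , 257.3]), 24.41) nan
16314 (array([488.5, -21.3]), array([347.1, 272.8]), 86.83) [0.04253743 0.04645979 0.05002127]
```

```bash
python3 - <<'E'
from h import *
W=np.load("top.npy");im=cv2.imread("pics/top0.png")[...,::-1].astype(int)
def fit(pts,dep):  # robust line: dep coordinate as function of other
    A=np.array(pts);x=A[:,1-dep];y=A[:,dep];k=np.ones(len(x),bool)
    for _ in range(6):
        p=np.polyfit(x[k],y[k],1);r=y-np.polyval(p,x);k=abs(r)<max(.0015,1.5*np.median(abs(r[k])))
    return p,k.sum(),r[k].std()
Z=W[...,2]
far=[W[r,u,:2] for u in range(200,340) for r in [next((r for r in range(148,180) if .040<Z[r,u]<.050 and .040<Z[r+1,u]<.05),None)] if r]
near=[W[r,u,:2] for u in range(195,330) for r in [next((r for r in range(285,230,-1) if .040<Z[r,u]<.050 and .040<Z[r-1,u]<.05),None)] if r]
L=[W[v,c,:2] for v in range(170,245) for c in [next((c for c in range(165,220) if .038<Z[v,c]<.06 and .038<Z[v,c+1]<.06),None)] if c]
Rr=[W[v,c,:2] for v in range(180,255) for c in [next((c for c in range(365,310,-1) if .038<Z[v,c]<.06 and .038<Z[v,c-1]<.06),None)] if c]
for n,p,d in(("far",far,0),("near",near,0),("L",L,1),("R",Rr,1)):print(n,fit(p,d))
# shutter: bright white
m=(im.min(-1)>190)&np.isfinite(Z)&(Z>.04)&(Z<.058);m[:, :178]=0;m[:,346:]=0;m[:160]=0;m[262:]=0
m=cv2.morphologyEx(m.astype(np.uint8),cv2.MORPH_OPEN,np.ones((5,5)))>0
print("shutter",m.sum(),rect(W[m]),np.median(W[m][:,2]))
m=(im.max(-1)<70)&np.isfinite(Z)&(Z>.06);m[:,:235]=0;m[:,295:]=0;m[:180]=0;m[205:]=0
print("handle",m.sum(),rect(W[m]),W[m].mean(0))
s=im.sum(-1);
m=(im[...,0]-im[...,2]>25)&(im[...,0]>150)&np.isfinite(Z);m[:,:372]=0;m[:,488:]=0;m[:188]=0;m[308:]=0
m=cv2.morphologyEx(m.astype(np.uint8),cv2.MORPH_OPEN,np.ones((3,3)))>0
print("tray",m.sum(),rect(W[m]),np.percentile(Z[m],[5,50,95]))
E
```

```text
far (array([0.06587193, 0.6234651 ]), np.int64(116), np.float64(0.0007452696403823931))
near (array([0.05933891, 0.40889299]), np.int64(134), np.float64(0.000588341457413667))
L (array([-0.05770659,  0.17911622]), np.int64(70), np.float64(0.0006379611248231124))
R (array([-0.05821004, -0.16488819]), np.int64(71), np.float64(0.0005859902144741516))
shutter 8631 (array([501.8, -21.7]), array([331.4, 120. ]), 86.63) 0.04766613604056735
handle 201 (array([548.6, -25.6]), array([67.1, 14.2]), 85.6) [ 0.54779907 -0.02442777  0.07254581]
tray 8145 (array([ 456.9, -375.9]), array([213.1, 192.8]), 1.8) [0.00036979 0.00314927 0.01272199]
```

```bash
cat >> h.py <<'E'
BC=np.array([.5148,-.0228]);BY=-.059
def b2w(x,y): c,s=np.cos(BY),np.sin(BY);return BC+[c*x-s*y,s*x+c*y]
def w2b(p): c,s=np.cos(BY),np.sin(BY);d=np.array(p)[...,:2]-BC;return np.stack([c*d[...,0]+s*d[...,1],-s*d[...,0]+c*d[...,1]],-1)
def delta(p,phi=None):
    """tool-frame shift (from measured pose, tool down) to world point p; z-turn to jaw heading phi"""
    o=arm.observe();M=Rm(o["ee_rot"]);d=M.T@(np.array(p)-o["position"])
    h=np.arctan2(M[1,1],M[0,1]);t=None if phi is None else -((phi-h+np.pi)%(2*np.pi)-np.pi)
    return np.round(d,4),round(h,4),t
E
python3 - <<'E'
from h import *
a=np.load("top.npy").reshape(-1,3);b=np.load("side.npy").reshape(-1,3);P=np.vstack([a,b]);P=P[np.isfinite(P[:,0])]
for x0 in np.arange(.1,.8,.1):
    print(round(x0,1),[ (lambda q: round(np.percentile(q,99),2) if len(q)>15 else None)(P[(P[:,0]>=x0)&(P[:,0]<x0+.1)&(P[:,1]>=y)&(P[:,1]<y+.1)][:,2]) for y in np.arange(-.5,.8,.1)])
from cell import arm
print(delta([.549,-.0255,.2],-.059))
E
```

```text
0.1 [np.float64(0.03), np.float64(0.0), np.float64(0.0), np.float64(0.0), np.float64(0.01), np.float64(0.53), np.float64(0.5), np.float64(0.22), np.float64(0.1), np.float64(0.33), np.float64(0.51), None, np.float64(0.0)]
0.2 [np.float64(0.03), np.float64(0.0), np.float64(0.0), np.float64(0.0), np.float64(0.0), np.float64(0.0), np.float64(0.19), np.float64(0.21), np.float64(0.1), np.float64(0.33), np.float64(0.54), np.float64(0.33), np.float64(0.03)]
0.3 [np.float64(0.03), np.float64(0.02), np.float64(0.02), np.float64(0.05), np.float64(0.0), np.float64(0.0), np.float64(0.1), np.float64(0.1), np.float64(0.1), np.float64(0.04), np.float64(0.15), np.float64(0.33), np.float64(0.51)]
0.4 [np.float64(0.03), np.float64(0.01), np.float64(0.02), np.float64(0.05), np.float64(0.05), np.float64(0.05), np.float64(0.05), np.float64(0.0), np.float64(0.05), np.float64(0.05), np.float64(0.13), np.float64(0.04), np.float64(0.54)]
0.5 [np.float64(0.02), np.float64(0.02), np.float64(0.05), np.float64(0.05), np.float64(0.08), np.float64(0.07), np.float64(0.05), np.float64(0.03), np.float64(0.05), np.float64(0.1), np.float64(0.43), np.float64(0.04), np.float64(0.52)]
0.6 [np.float64(0.14), np.float64(0.0), np.float64(0.04), np.float64(0.05), np.float64(0.05), np.float64(0.05), np.float64(0.2), np.float64(0.21), np.float64(0.21), np.float64(0.21), np.float64(0.53), np.float64(0.54), np.float64(0.33)]
0.7 [np.float64(0.14), np.float64(0.04), np.float64(0.04), np.float64(0.03), np.float64(0.14), np.float64(0.08), np.float64(0.52), np.float64(0.28), np.float64(0.38), np.float64(0.21), np.float64(0.54), np.float64(0.54), np.float64(0.54)]
(array([-0.5179, -0.4405,  0.0457]), np.float64(1.1829), np.float64(1.2419074756645159))
```

Emit:
arm_command --targets '[[[-0.037, -0.0315, 0, 0, 0, 0], [-0.037, -0.0315, 0, 0, 0, 0], [-0.037, -0.0315, 0, 0, 0, 0], [-0.037, -0.0315, 0, 0, 0, 0], [-0.037, -0.0315, 0, 0, 0, 0], [-0.037, -0.0315, 0, 0, 0, 0], [-0.037, -0.0315, 0, 0, 0, 0], [-0.037, -0.0315, 0, 0, 0, 0], [-0.037, -0.0315, 0, 0, 0, 0], [-0.037, -0.0315, 0, 0, 0, 0]]]' --jaw 0.05 --newtons 20

```text
clock: 1.35
position: [0.4601, 0.1455, 0.2457]
ee_rot: [-0.605, -3.083, -0.0]
force: [0.1, 0.6, 0.2]
width: 0.545
gripper_force: 0.0
```

Emit:
arm_command --targets '[[[-0.037, -0.0315, 0.01, 0, 0, 0], [-0.037, -0.0315, 0.01, 0, 0, 0], [-0.037, -0.0315, 0.01, 0, 0, 0], [-0.037, -0.0315, 0.01, 0, 0, 0], [0, 0, 0, 0, 0, 0.155], [0, 0, 0, 0, 0, 0.155], [0, 0, 0, 0, 0, 0.155], [0, 0, 0, 0, 0, 0.155], [0, 0, 0, 0, 0, 0.155], [0, 0, 0, 0, 0, 0.155]]]'

```text
clock: 2.6
position: [0.5488, -0.0255, 0.2054]
ee_rot: [-1.929, -2.479, 0.001]
force: [-0.2, -0.0, -0.1]
width: 0.545
gripper_force: 0.0
```

Emit:
arm_command --targets '[[[0, 0, 0, 0, 0, 0.155], [0, 0, 0, 0, 0, 0.157], [0, 0, 0, 0, 0, 0], [0, 0, 0, 0, 0, 0]]]'

```text
clock: 3.1
position: [0.5489, -0.0255, 0.2056]
ee_rot: [-2.282, -2.159, 0.001]
force: [-0.0, -0.3, 0.1]
width: 0.548
gripper_force: 0.0
```

```bash
python3 -c "
from h import *
o=arm.observe();print(o['clock'],o['position'],o['joints'],o['width'],o['ee_rot']);print(delta([.549,-.0255,.073],-.059))"
```

```text
3.1 [ 0.54894235 -0.02546681  0.20555986] [-0.5115095   0.3888906   0.62550048  1.84810361 -0.26864595  0.99004531
  0.17219867] 0.548307914271191 [-2.28199063e+00 -2.15887228e+00  5.12333658e-04]
(array([-0.000e+00,  1.000e-04,  1.326e-01]), np.float64(-0.0554), np.float64(0.00356624599186528))
```

Emit:
arm_command --targets '[[[0, 0, 0.04, 0, 0, 0], [0, 0, 0.04, 0, 0, 0], [0, 0, 0.03, 0, 0, 0], [0, 0, 0.015, 0, 0, 0], [0, 0, 0.007, 0, 0, 0.004], [0, 0, 0, 0, 0, 0]]]'

```text
clock: 3.85
position: [0.5494, -0.0256, 0.0741]
ee_rot: [2.29, 2.15, 0.001]
force: [-0.1, 0.7, 0.8]
width: 0.544
gripper_force: 0.0
```

Emit:
arm_command --targets '[[[0, 0, 0, 0, 0, 0], [0, 0, 0, 0, 0, 0], [0, 0, 0, 0, 0, 0], [0, 0, 0, 0, 0, 0]]]' --jaw 0.0

```text
clock: 4.35
position: [0.5493, -0.0255, 0.074]
ee_rot: [2.29, 2.15, 0.001]
force: [1.6, 0.7, -0.3]
width: 0.161
gripper_force: 0.7
```

Emit:
arm_command --targets '[[[0, -0.008, 0, 0, 0, 0], [0, -0.012, 0, 0, 0, 0], [0, -0.012, 0, 0, 0, 0], [0, -0.012, 0, 0, 0, 0], [0, -0.012, 0, 0, 0, 0], [0, -0.012, 0, 0, 0, 0], [0, -0.012, 0, 0, 0, 0], [0, -0.01, 0, 0, 0, 0], [0, -0.01, 0, 0, 0, 0], [0, 0, 0, 0, 0, 0]]]'

```text
clock: 5.6
position: [0.4489, -0.0195, 0.0739]
ee_rot: [2.29, 2.15, 0.001]
force: [0.5, -3.1, 5.1]
width: 0.153
gripper_force: 20.0
```

Emit:
arm_command --targets '[[[0, -0.002, 0, 0, 0, 0], [0, -0.002, 0, 0, 0, 0], [0, 0, 0, 0, 0, 0], [0, 0, 0, 0, 0, 0]]]'

```text
clock: 6.1
position: [0.4487, -0.0195, 0.074]
ee_rot: [2.286, 2.147, 0.005]
force: [13.9, -3.8, -12.8]
width: 0.156
gripper_force: 20.0
```

Emit:
arm_command --targets '[[[0, 0, 0, 0, 0, 0], [0, 0, 0, 0, 0, 0], [0, 0, -0.02, 0, 0, 0], [0, 0, -0.04, 0, 0, 0], [0, 0, -0.06, 0, 0, 0], [0, 0, -0.05, 0, 0, 0], [0.05, 0.02, -0.03, 0, 0, 0], [0.06, 0, 0, 0, 0, 0], [0.06, 0, 0, 0, 0, 0], [0.06, 0, 0, 0, 0, 0]]]' --jaw 0.05

```text
clock: 7.35
position: [0.4784, 0.211, 0.2733]
ee_rot: [-2.289, -2.15, 0.002]
force: [0.8, -0.4, -0.9]
width: 0.543
gripper_force: 0.0
```

Emit:
arm_command --targets '[[[0.06, 0, 0, 0, 0, 0], [0.06, 0, 0, 0, 0, 0], [0, 0, 0, 0, 0, 0], [0, 0, 0, 0, 0, 0]]]'

```text
clock: 7.85
position: [0.4865, 0.3282, 0.2729]
ee_rot: [2.29, 2.15, -0.004]
force: [-0.2, -1.6, -0.3]
width: 0.546
gripper_force: 0.0
```

```bash
python3 - <<'E'
from h import *
o=arm.observe();print(o['clock'],o['position'],o['joints'])
im=arm.get_image("top");W=cloud(im);np.save("top1.npy",W);px=im["pixels"];np.save("px1.npy",px)
cv2.imwrite("pics/top1.png",cv2.resize(px[140:320,140:360],None,fx=3.6,fy=3.3,interpolation=cv2.INTER_CUBIC)[...,::-1])
E
```

```text
7.85 [0.48651687 0.32822649 0.27285745] [-1.07776006  0.37675305  0.54998009  1.66125128 -0.21004671  1.16574201
 -0.53817698]
```

View pics/top1.png

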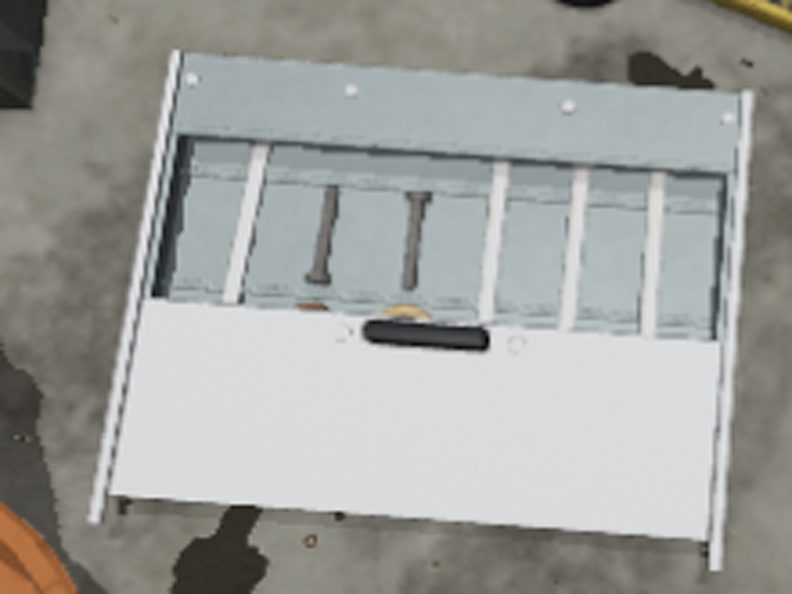

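The view shows the shutter fully open. Four spanner shanks sit at crop columns 245, 492, 572 and 650. The bolts are at 322 and 413, and the nut and bearing peek out near (312,305) and (405,312). I'll rectify the image at shank height.

```bash
cat >> h.py <<'E'
def binview(im,z=.014,s=.0005,xr=.11,yr=.17):
    """rectified view in bin frame at height z: row0=+x, col0=+y"""
    xs=np.arange(xr,-xr,-s);ys=np.arange(yr,-yr,-s);X,Y=np.meshgrid(xs,ys,indexing="ij")
    w=np.dstack([*np.moveaxis(b2w_(X,Y),-1,0),np.full_like(X,z)]).reshape(-1,3)
    K=np.array([[im["fx"],0,im["cx"]],[0,im["fy"],im["cy"]],[0,0,1.]]);M=Rm(im["rotation"])
    uv=cv2.projectPoints(w,cv2.Rodrigues(M.T)[0],-M.T@np.array(im["xyz"]),K,np.array(im["dist"],float))[0].reshape(*X.shape,2).astype(np.float32)
    return cv2.remap(im["pixels"],uv[...,0],uv[...,1],cv2.INTER_CUBIC),xs,ys
def b2w_(x,y):
    c,s=np.cos(BY),np.sin(BY);return np.stack([BC[0]+c*x-s*y,BC[1]+s*x+c*y],-1)
def shanks(im):
    v,xs,ys=binview(im);g=v.min(-1).astype(int);out=[]
    pts=[]
    for i in np.where((xs<.045)&(xs>-.015))[0]:
        row=g[i];m=(row>195).astype(np.int8);d=np.diff(np.r_[0,m,0]);a=np.where(d==1)[0];b=np.where(d==-1)[0]
        for p,q in zip(a,b):
            if 12<=q-p<=30: pts.append((xs[i],(ys[p]+ys[q-1])/2,(q-p)*.5))
    pts=np.array(pts)
    while len(pts)>30:
        h,e=np.histogram(pts[:,1],np.arange(-.17,.171,.01));k=abs(pts[:,1]-e[h.argmax()]-.005)<.012
        P=pts[k];pts=pts[~k]
        if len(P)<30: break
        f=np.polyfit(P[:,0],P[:,1],1);out.append((round(f[1]*1000,1),round(f[0],3),round(np.median(P[:,2]),1),len(P)))
    return sorted(out),v
E
python3 - <<'E'
from h import *
im=arm.get_image("top");s,v=shanks(im)
for q in s:print(q,"world@0",np.round(b2w(0,q[0]/1000),4),"dir yaw",BY+np.arctan(q[1]))
save("bin1",v)
W=cloud(im)
P=W[(W[...,2]>.0)&(W[...,2]<.03)];b=w2b(P);k=(abs(b[:,0])<.05)&(abs(b[:,1])<.16);print("z in slot",np.percentile(P[k][:,2],[10,50,90]))
px=im["pixels"].astype(int)
m=(px.min(-1)>195)&(W[...,2]<.03);b=w2b(W);m&=(abs(b[...,0])<.05)&(abs(b[...,1])<.16);print("spanner z",np.percentile(W[m][:,2],[10,50,90]),m.sum())
E
```

```text
(np.float64(-122.8), np.float64(0.022), np.float64(8.0), 120) world@0 [ 0.5076 -0.1454] dir yaw -0.03700354830296314
(np.float64(-75.2), np.float64(0.002), np.float64(8.0), 120) world@0 [ 0.5104 -0.0979] dir yaw -0.05700000266666026
(np.float64(-26.0), np.float64(-0.002), np.float64(8.0), 120) world@0 [ 0.5133 -0.0488] dir yaw -0.06099999733333973
(np.float64(124.1), np.float64(-0.043), np.float64(8.0), 120) world@0 [0.5221 0.1011] dir yaw -0.10197352702957979
z in slot [0.0009291  0.00307733 0.01128465]
spanner z [0.00971011 0.0116064  0.01359467] 675
```

View pics/bin1.png

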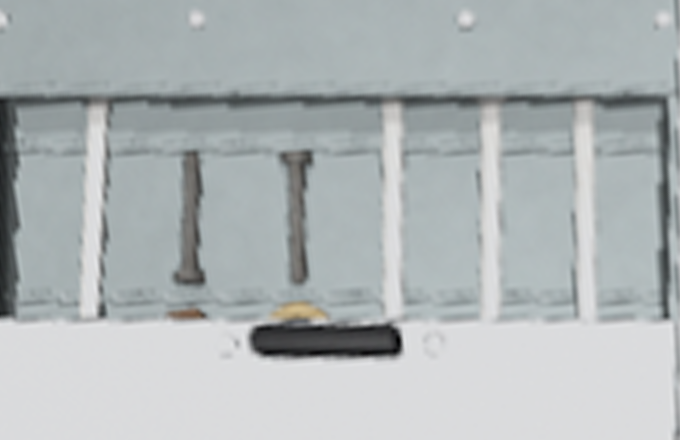

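The rectified view shows shanks at bin y = -123, -75, -26 and +124 mm, with 50 mm spacing as stated. The bolts are at about +24 and +76. I'll start with the spanner at y = -26.

Emit:
arm_command --targets '[[[-0.0535, 0.0072, 0.01, 0, 0, 0], [-0.0535, 0.0072, 0.01, 0, 0, 0], [-0.0535, 0.0072, 0.01, 0, 0, 0], [-0.0535, 0.0072, 0.01, 0, 0, 0], [-0.0535, 0.0072, 0.01, 0, 0, 0], [-0.0535, 0.0072, 0.01, 0, 0, 0], [-0.0535, 0.0072, 0.01, 0, 0, 0], [0, 0, 0, 0, 0, 0.174], [0, 0, 0, 0, 0, 0.174], [0, 0, 0, 0, 0, 0.174]]]' --jaw 0.027

```text
clock: 9.2
position: [0.5131, -0.0494, 0.204]
ee_rot: [-2.774, -1.474, -0.001]
force: [0.3, 0.1, -0.1]
width: 0.292
gripper_force: 0.0
```

Emit:
arm_command --targets '[[[0, 0, 0, 0, 0, 0.175], [0, 0, 0, 0, 0, 0.175], [0, 0, 0, 0, 0, 0.175], [0, 0, 0, 0, 0, 0.175], [0, 0, 0, 0, 0, 0.175], [0, 0, 0, 0, 0, 0.175], [0, 0, 0, 0, 0, 0], [0, 0, 0, 0, 0, 0]]]'

```text
clock: 10.2
position: [0.5136, -0.0484, 0.2039]
ee_rot: [-3.14, 0.097, -0.0]
force: [-0.3, -0.4, 0.1]
width: 0.295
gripper_force: 0.0
```

```bash
python3 -c "
from h import *
o=arm.observe();print(o['clock'],o['position'],o['joints'],o['width']);print(delta([.5133,-.0488,.025],-.061-np.pi/2))"
```

```text
10.2 [ 0.51362916 -0.04835623  0.20385093] [-0.77284348  0.45242497  1.06914184  1.94627924 -0.46782305  1.01784627
 -1.12249304] 0.2947623727998784
(array([-0.0003,  0.0006,  0.1789]), np.float64(-1.6323), np.float64(-0.0004648643438645017))
```

Emit:
arm_command --targets '[[[0, 0.0006, 0.05, 0, 0, 0], [0, 0, 0.05, 0, 0, 0], [0, 0, 0.04, 0, 0, 0], [0, 0, 0.02, 0, 0, 0], [0, 0, 0.012, 0, 0, 0], [0, 0, 0.007, 0, 0, 0], [0, 0, 0, 0, 0, 0]]]'

```text
clock: 11.08
position: [0.5142, -0.0485, 0.025]
ee_rot: [-3.14, 0.1, -0.001]
force: [-0.5, -0.2, 0.2]
width: 0.295
gripper_force: 0.0
```

Emit:
arm_command --targets '[[[0, 0, 0, 0, 0, 0], [0, 0, 0, 0, 0, 0], [0, 0, 0, 0, 0, 0], [0, 0, 0, 0, 0, 0]]]' --jaw 0.0 --newtons 30

```text
clock: 11.58
position: [0.5144, -0.0485, 0.0251]
ee_rot: [-3.14, 0.101, -0.001]
force: [-0.1, 0.5, 5.6]
width: 0.1
gripper_force: 30.0
```

Emit:
arm_command --targets '[[[0, 0, -0.006, 0, 0, 0], [0, 0, -0.007, 0, 0, 0], [0, 0, -0.007, 0, 0, 0], [0.003, 0, 0, 0, 0, 0], [0.003, 0, 0, 0, 0, 0], [0.003, 0, 0, 0, 0, 0], [0.003, 0, 0, 0, 0, 0], [0.003, 0, 0, 0, 0, 0], [0, 0, 0, 0, 0, 0]]]'

```text
clock: 12.7
position: [0.5292, -0.0496, 0.0447]
ee_rot: [3.14, -0.101, 0.0]
force: [-0.1, -1.2, -1.7]
width: 0.1
gripper_force: 30.0
```

```bash
python3 -c "
from h import *
o=arm.observe();print(o['clock'],o['position'],o['force'],o['ft_torque'],o['width'],w2b(o['position']))"
```

```text
12.7 [ 0.52919339 -0.04955062  0.04468649] [-0.12670449 -1.24799709 -1.71759257] [-0.09720849  0.19039483  0.03365419] 0.09999809725572051 [ 0.01594571 -0.02585535]
```

Emit:
arm_command --targets '[[[0.002, 0, 0, 0, 0, 0], [0.002, 0, 0, 0, 0, 0], [0.002, 0, 0, 0, 0, 0], [0, 0, 0, 0, 0, 0]]]'

```text
clock: 13.2
position: [0.5313, -0.0494, 0.0436]
ee_rot: [-3.139, 0.102, 0.011]
force: [-9.7, 0.4, -0.6]
width: 0.1
gripper_force: 30.0
```

```bash
python3 -c "
from h import *
o=arm.observe();print(o['clock'],o['position'],o['force'],o['ft_torque'],o['width'],w2b(o['position']))"
```

```text
13.2 [ 0.53126413 -0.04944144  0.0436125 ] [-9.73710629  0.36134161 -0.64977362] [8.02594475e-02 2.28266355e+00 1.38774387e-03] 0.1004049207859743 [ 0.01800642 -0.02562426]
```

Emit:
arm_command --targets '[[[-0.01, 0, 0, 0, 0, 0], [-0.011, 0, -0.001, 0, 0, 0], [0, 0, 0, 0, 0, -0.1745], [0, 0, 0, 0, 0, -0.1745], [0, 0, 0, 0, 0, -0.1745], [0, 0, 0, 0, 0, -0.1745], [0, 0, 0, 0, 0, -0.1745], [0, 0, 0, 0, 0, -0.1745], [0, 0, 0, 0, 0, -0.1745], [0, 0, 0, 0, 0, -0.1745]]]'

```text
clock: 14.45
position: [0.514, -0.0486, 0.0461]
ee_rot: [2.464, 1.947, 0.001]
force: [-0.4, -0.3, -0.7]
width: 0.102
gripper_force: 30.0
```

Emit:
arm_command --targets '[[[0, 0, 0, 0, 0, -0.1745], [0, 0, 0, 0, 0, 0], [0, 0, 0, 0, 0, 0]]]'

```text
clock: 14.82
position: [0.514, -0.0486, 0.0459]
ee_rot: [2.296, 2.144, 0.001]
force: [0.7, -0.3, -0.9]
width: 0.107
gripper_force: 3.0
```

```bash
python3 -c "
from h import *
o=arm.observe();print(o['clock'],o['position'],o['force'],o['ft_torque'],o['width'],w2b(o['position']),o['joints'])
print(delta([*b2w(0,-.026),.045],BY))
im=arm.get_image('side');v=im['pixels'][150:270,220:400];save('s2',cv2.resize(v,None,fx=4,fy=4))"
```

```text
14.825 [ 0.51398269 -0.04855501  0.04593078] [ 0.68308158 -0.26563465 -0.93092459] [-0.15049997  0.04045919  0.01727987] 0.1074753129770398 [ 0.00070278 -0.02575839] [-0.28174777  0.54585108  0.37260325  2.06070937 -0.34505867  0.59330981
  0.26157483]
(array([-0.0002, -0.0007,  0.0009]), np.float64(-0.0686), np.float64(-0.0096077251749076))
```

View pics/s2.png

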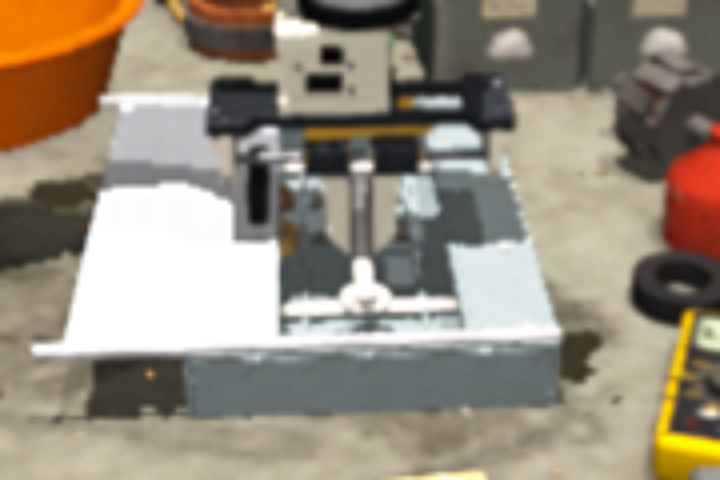

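The side view shows the spanner turned along the slot, with its near end at (365,295). The grip has slackened to 3 N, so I'll wait for it to recover.

Emit:
arm_command --targets '[[[0, 0, 0, 0, 0, 0.01], [0, 0, 0, 0, 0, 0], [0, 0, 0, 0, 0, 0], [0, 0, 0, 0, 0, 0], [0, 0, 0, 0, 0, 0], [0, 0, 0, 0, 0, 0], [0, 0, 0, 0, 0, 0], [0, 0, 0, 0, 0, 0]]]'

```text
clock: 15.88
position: [0.514, -0.0485, 0.0457]
ee_rot: [-2.303, -2.137, -0.0]
force: [-0.6, 0.2, -0.8]
width: 0.1
gripper_force: 30.0
```

```bash
python3 -c "
from h import *
o=arm.observe();print(o['clock'],o['position'],o['force'],o['ft_torque'],o['width'],o['gripper_force'])
im=arm.get_image('side');W=cloud(im);np.save('sd.npy',W);px=im['pixels'].astype(int)
b=w2b(W);m=(px.min(-1)>170)&(abs(b[...,0])<.018)&(W[...,2]>.015)&(W[...,2]<.06)&(b[...,1]<-.03)&(b[...,1]>-.158)
B=b[m];z=W[m][:,2]
for y in np.arange(-.16,-.03,.01):
  k=(B[:,1]>=y)&(B[:,1]<y+.01)
  if k.sum()>2: print(round(y,2),k.sum(),np.round([np.median(z[k]),B[k,0].min(),B[k,0].max()],4))
"
```

```text
15.875 [ 0.51396061 -0.04851164  0.04570619] [-0.55324379  0.19833675 -0.80217498] [-0.06308351  0.0444527  -0.03293247] 0.09966828888792714 29.999761283397675
-0.12 4 [ 0.0314 -0.0091  0.0105]
-0.11 17 [ 0.0332 -0.0138  0.016 ]
-0.1 30 [ 0.0331 -0.0111  0.0161]
-0.09 9 [ 0.0329 -0.0031  0.0094]
-0.08 8 [ 0.0328 -0.0027  0.0053]
-0.07 8 [ 0.0323 -0.0022  0.0054]
-0.06 5 [ 0.0324 -0.0018  0.006 ]
```

Emit:
arm_command --targets '[[[0, 0, -0.015, 0, 0, 0], [0, 0, -0.03, 0, 0, 0], [0, 0, -0.03, 0, 0, 0], [0, 0, -0.03, 0, 0, 0], [0, 0, -0.01, 0, 0, 0.1623], [0, 0, 0, 0, 0, 0.1623], [0, 0, 0, 0, 0, 0.1623], [0, 0, 0, 0, 0, 0.1623], [0, 0, 0, 0, 0, 0.1623], [0, 0, 0, 0, 0, 0.1623]]]'

```text
clock: 17.18
position: [0.5139, -0.0485, 0.1617]
ee_rot: [-3.037, -0.803, -0.001]
force: [-0.6, 0.8, -1.2]
width: 0.099
gripper_force: 30.0
```

Emit:
arm_command --targets '[[[0, 0, 0, 0, 0, 0.1623], [0, 0, 0, 0, 0, 0.1623], [0, 0, 0, 0, 0, 0.1623], [-0.0096, 0.0551, 0, 0, 0, 0], [-0.0096, 0.0551, 0, 0, 0, 0]]]'

```text
clock: 17.8
position: [0.499, -0.1596, 0.1617]
ee_rot: [-3.141, -0.06, -0.002]
force: [0.8, -0.2, -1.1]
width: 0.101
gripper_force: 30.0
```

```bash
cat >> h.py <<'E'
def tray(im=None,W=None):
    """robust tray pose (centre, yaw) from plywood colour, planes: outline of wall tops"""
    im=im or arm.get_image("top");W=cloud(im);px=im["pixels"].astype(int);Z=W[...,2]
    m=(px[...,0]-px[...,2]>25)&(px[...,0]>150)&np.isfinite(Z)&(Z<.03)&(W[...,1]<-.22)&(W[...,0]<.62)
    m=cv2.morphologyEx(m.astype(np.uint8),cv2.MORPH_OPEN,np.ones((3,3)))
    n,l,st,c=cv2.connectedComponentsWithStats(m);k=1+st[1:,4].argmax();P=W[l==k]
    return len(P),rect(P)
E
python3 -c "
from h import *
o=arm.observe();print(o['clock'],o['position'],o['force'],o['width'],o['gripper_force'],o['joints'])
print(tray());print(delta([.4589,-.436,.08],.031-np.pi/2))"
```

```text
17.8 [ 0.49896418 -0.15958021  0.1616622 ] [ 0.78436174 -0.24001316 -1.06382832] 0.10101201121474267 30.001015663146973 [-0.41525815  0.46439639  0.86564972  1.97071285 -0.44870881  0.90729526
 -0.84953134]
(7996, (array([ 456.5, -374.3]), array([212.8, 190. ]), 1.54))
(array([-0.0453,  0.2652,  0.084 ]), np.float64(-1.5428), np.float64(-0.002970759811785406))
```

Emit:
arm_command --targets '[[[-0.0091, 0.053, 0, 0, 0, 0], [-0.0091, 0.053, 0, 0, 0, 0], [-0.0091, 0.053, 0, 0, 0, 0], [-0.0091, 0.053, 0.01, 0, 0, 0], [-0.0089, 0.053, 0.03, 0, 0, 0], [0, 0, 0.044, 0, 0, 0], [0, 0, 0.03, 0, 0, 0], [0, 0, 0.012, 0, 0, 0], [0, 0, 0.006, 0, 0, 0], [0, 0, 0, 0, 0, 0]]]'

```text
clock: 19.1
position: [0.4634, -0.4259, 0.0296]
ee_rot: [3.14, 0.056, 0.002]
force: [0.1, 0.8, -0.4]
width: 0.098
gripper_force: 30.0
```

```bash
python3 -c "
from h import *
o=arm.observe();print(o['clock'],o['position'],o['force'],o['width'],o['gripper_force'])
print(delta([.4589,-.436,.027],.031-np.pi/2))"
```

```text
19.1 [ 0.46339678 -0.42591093  0.02964132] [ 0.14119433  0.76226899 -0.39894066] 0.09830830694732419 29.99978095293045
(array([-0.0049,  0.0099,  0.0026]), np.float64(-1.5349), np.float64(0.004886578320291157))
```

Emit:
arm_command --targets '[[[-0.0025, 0.005, 0, 0, 0, 0], [-0.0025, 0.005, 0, 0, 0, 0], [0, 0, 0.001, 0, 0, 0], [0, 0, 0.0015, 0, 0, 0], [0, 0, 0, 0, 0, 0]]]'

```text
clock: 19.73
position: [0.4582, -0.436, 0.0264]
ee_rot: [3.141, 0.056, 0.0]
force: [-0.3, -0.3, 1.9]
width: 0.1
gripper_force: 30.0
```

Emit:
arm_command --targets '[[[0, 0, 0, 0, 0, 0], [0, 0, 0, 0, 0, 0], [0, 0, 0, 0, 0, 0], [0, 0, -0.01, 0, 0, 0], [0, 0, -0.04, 0, 0, 0], [0, 0, -0.06, 0, 0, 0], [0, 0, -0.04, 0, 0, 0], [0, -0.045, 0, 0, 0, 0], [0.005, -0.05, 0, 0, 0, 0], [0.005, -0.05, 0, 0, 0, 0]]]' --jaw 0.02

```text
clock: 20.98
position: [0.463, -0.2894, 0.1769]
ee_rot: [-3.141, -0.055, -0.002]
force: [1.2, -0.1, -0.1]
width: 0.215
gripper_force: 0.0
```

Emit:
arm_command --targets '[[[0.008, -0.05, 0, 0, 0, 0], [0.01, -0.05, 0, 0, 0, 0], [0.01, -0.04, 0, 0, 0, 0], [0, 0, 0, 0, 0, 0]]]' --jaw 0.027

```text
clock: 21.48
position: [0.4869, -0.1461, 0.1764]
ee_rot: [-3.139, -0.065, -0.0]
force: [-0.8, -0.8, -0.2]
width: 0.292
gripper_force: 0.0
```

```bash
python3 -c "
from h import *
o=arm.observe();print(o['clock'],o['position'],o['width'])
im=arm.get_image('top');print(tray(im));save('t3',cv2.resize(im['pixels'][150:310,180:500],None,fx=2.4,fy=2.4))
print(delta([*b2w(0,-.0752),.025],-.057-np.pi/2))"
```

```text
21.475 [ 0.48693783 -0.14607106  0.1764398 ] 0.2924288389185039
(7151, (array([ 456.1, -374.3]), array([212.9, 190. ]), 1.17))
(array([ 0.0257, -0.0495,  0.1517]), np.float64(-1.5322), np.float64(0.09563047261209245))
```

View pics/t3.png

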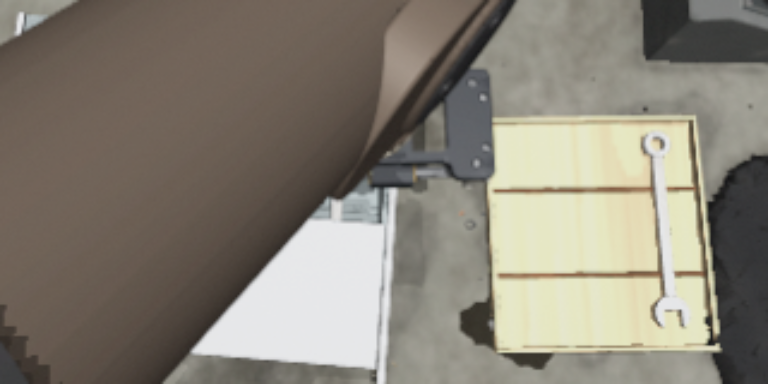

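The first spanner lies squarely across the ribs near the tray's far side (crop 655–672, 130–330). Next is the spanner at y = -75.

Emit:
arm_command --targets '[[[0.0127, -0.0247, 0.02, 0, 0, 0], [0.013, -0.0248, 0.02, 0, 0, 0], [0, 0, 0.01, 0, 0, 0.0956], [0, 0, 0, 0, 0, 0]]]'

```text
clock: 22.02
position: [0.5094, -0.0997, 0.1252]
ee_rot: [3.139, -0.095, -0.003]
force: [-0.7, -0.6, -0.2]
width: 0.294
gripper_force: 0.0
```

```bash
python3 -c "
from h import *
print(delta([*b2w(0,-.0752),.025],-.057-np.pi/2))"
```

```text
(array([ 0.0011, -0.002 ,  0.1002]), np.float64(-1.6315), np.float64(-0.00369323222726603))
```

Emit:
arm_command --targets '[[[0.001, -0.002, 0.04, 0, 0, 0], [0, 0, 0.03, 0, 0, 0], [0, 0, 0.015, 0, 0, 0], [0, 0, 0.01, 0, 0, 0], [0, 0, 0.005, 0, 0, 0], [0, 0, 0, 0, 0, 0]]]'

```text
clock: 22.78
position: [0.5113, -0.0976, 0.0265]
ee_rot: [-3.14, 0.094, -0.001]
force: [-0.3, -0.2, -0.3]
width: 0.292
gripper_force: 0.0
```

Emit:
arm_command --targets '[[[0, 0, 0, 0, 0, 0], [0, 0, 0, 0, 0, 0], [0, 0, 0, 0, 0, 0], [0, 0, 0, 0, 0, 0]]]' --jaw 0.0

```text
clock: 23.28
position: [0.5114, -0.0975, 0.0266]
ee_rot: [-3.14, 0.094, -0.001]
force: [-0.0, 0.7, 4.8]
width: 0.103
gripper_force: 30.0
```

Emit:
arm_command --targets '[[[0, 0, -0.006, 0, 0, 0], [0, 0, -0.007, 0, 0, 0], [0, 0, -0.007, 0, 0, 0], [0.0035, -0.01, 0, 0, 0, 0], [0.0035, -0.01, 0, 0, 0, 0], [0.0035, -0.005, 0, 0, 0, 0], [0.0035, 0, 0, 0, 0, 0], [0.0035, 0, 0, 0, 0, 0], [0.0035, 0, 0, 0, 0, 0], [0, 0, 0, 0, 0, 0]]]'

```text
clock: 24.52
position: [0.5315, -0.0739, 0.0455]
ee_rot: [-3.14, 0.096, 0.006]
force: [-4.3, 0.0, 0.3]
width: 0.099
gripper_force: 30.0
```

```bash
python3 -c "
from h import *
o=arm.observe();print(o['clock'],o['position'],o['force'],o['ft_torque'],o['width'],w2b(o['position']),o['joints'])"
```

```text
24.525 [ 0.53154611 -0.07391899  0.04554655] [-4.33341938  0.03495565  0.33320217] [-0.04443105  1.35187642 -0.01814929] 0.09928438750495772 [ 0.01973124 -0.05004259] [-0.46055861  0.65415455  0.72341375  2.02561913 -0.6631166   0.71354979
 -0.94585621]
```

Emit:
arm_command --targets '[[[-0.01, 0, 0, 0, 0, 0], [-0.01, 0, 0, 0, 0, 0], [0, 0, 0, 0, 0, -0.1748], [0, 0, 0, 0, 0, -0.1748], [0, 0, 0, 0, 0, -0.1748], [0, 0, 0, 0, 0, -0.1748], [0, 0, 0, 0, 0, -0.1748], [0, 0, 0, 0, 0, -0.1748], [0, 0, 0, 0, 0, -0.1748], [0, 0, 0, 0, 0, -0.1748]]]'

```text
clock: 25.78
position: [0.5133, -0.0726, 0.0465]
ee_rot: [2.458, 1.955, 0.001]
force: [0.0, 0.4, -1.4]
width: 0.1
gripper_force: 30.0
```

Emit:
arm_command --targets '[[[0, 0, 0, 0, 0, -0.1748], [0, 0, 0, 0, 0, 0]]]'

```text
clock: 26.02
position: [0.5133, -0.0728, 0.0465]
ee_rot: [2.286, 2.155, 0.001]
force: [0.3, 0.5, -0.3]
width: 0.104
gripper_force: 30.0
```

```bash
python3 -c "
from h import *
o=arm.observe();print(o['clock'],o['position'],o['force'],o['ft_torque'],o['width'],o['gripper_force'],w2b(o['position']))
print(delta([*b2w(0,-.05),.045],BY))
im=arm.get_image('side');W=cloud(im);np.save('sd.npy',W);px=im['pixels'].astype(int)
b=w2b(W);m=(px.min(-1)>170)&(abs(b[...,0])<.03)&(W[...,2]>.015)&(W[...,2]<.06)&(b[...,1]<-.03)&(b[...,1]>-.158)
B=b[m];z=W[m][:,2]
for y in np.arange(-.16,-.03,.01):
  k=(B[:,1]>=y)&(B[:,1]<y+.01)
  if k.sum()>2: print(round(y,2),k.sum(),np.round([np.median(z[k]),B[k,0].min(),B[k,0].max()],4))
"
```

```text
26.025 [ 0.51334829 -0.07276896  0.04651029] [ 0.30181133  0.54111683 -0.33705762] [-0.07270888  0.03657082  0.02815173] 0.10374531291465193 29.998575747013092 [ 0.00149728 -0.04996762]
(array([-0.    , -0.0015,  0.0015]), np.float64(-0.0592), np.float64(-0.00016493202532208429))
-0.14 29 [ 0.0324 -0.0076  0.0141]
-0.13 19 [ 0.0334 -0.0073  0.0143]
-0.12 9 [ 0.0342 -0.0022  0.0076]
-0.11 7 [ 0.0318 -0.0017  0.0057]
-0.1 10 [ 0.0318 -0.0012  0.0065]
-0.09 7 [ 0.0316 -0.0007  0.0069]
```

Emit:
arm_command --targets '[[[0, 0, -0.015, 0, 0, 0], [0, 0, -0.03, 0, 0, 0], [0, 0, -0.03, 0, 0, 0], [0, 0, -0.03, 0, 0, 0], [0, 0, -0.01, 0, 0, 0.1645], [0, 0, 0, 0, 0, 0.1645], [0, 0, 0, 0, 0, 0.1645], [0, 0, 0, 0, 0, 0.1645], [0, 0, 0, 0, 0, 0.1645], [0, 0, 0, 0, 0, 0.1645]]]'

```text
clock: 27.32
position: [0.5136, -0.0723, 0.1622]
ee_rot: [-3.036, -0.805, -0.002]
force: [0.4, -0.5, -1.3]
width: 0.098
gripper_force: 30.0
```

Emit:
arm_command --targets '[[[0, 0, 0, 0, 0, 0.1645], [0, 0, 0, 0, 0, 0.1645], [0, 0, 0, 0, 0, 0.1645], [-0.0095, 0.046, 0, 0, 0, 0], [-0.0095, 0.046, 0, 0, 0, 0]]]'

```text
clock: 27.95
position: [0.4978, -0.1652, 0.1622]
ee_rot: [-3.141, -0.052, -0.002]
force: [0.9, -0.7, -0.9]
width: 0.103
gripper_force: 30.0
```

```bash
python3 -c "
from h import *
o=arm.observe();print(o['clock'],o['position'],o['width'],o['gripper_force'])
print(tray());print(delta([.457,-.395,.08],.029-np.pi/2))"
```

```text
27.95 [ 0.49784689 -0.16516106  0.16218033] 0.10345672650027836 30.001002252101898
(6356, (array([ 456.4, -374.2]), array([212.5, 190.2]), 1.54))
(array([-0.0444,  0.2206,  0.0838]), np.float64(-1.5461), np.float64(-0.0043097312492355044))
```

Emit:
arm_command --targets '[[[-0.0089, 0.0442, 0, 0, 0, 0], [-0.0089, 0.0442, 0, 0, 0, 0], [-0.0089, 0.0442, 0, 0, 0, 0], [-0.0089, 0.044, 0.01, 0, 0, 0], [-0.0088, 0.044, 0.03, 0, 0, 0], [0, 0, 0.04, 0, 0, 0], [0, 0, 0.03, 0, 0, 0], [0, 0, 0.012, 0, 0, 0], [0, 0, 0, 0, 0, 0]]]'

```text
clock: 29.12
position: [0.4606, -0.3867, 0.0395]
ee_rot: [-3.141, -0.051, 0.0]
force: [-0.7, 0.1, -0.2]
width: 0.1
gripper_force: 30.0
```

```bash
python3 -c "
from h import *
o=arm.observe();print(o['clock'],o['position'],o['force'],o['width'],o['gripper_force'])
print(delta([.457,-.395,.027],.029-np.pi/2))"
```

```text
29.125 [ 0.46061035 -0.38674291  0.03954949] [-0.72937629  0.13929561 -0.20098865] 0.10041489633162558 29.999842643737793
(array([-0.0039,  0.0081,  0.0125]), np.float64(-1.5386), np.float64(0.003175408277305891))
```

Emit:
arm_command --targets '[[[-0.002, 0.004, 0, 0, 0, 0], [-0.002, 0.004, 0.004, 0, 0, 0], [0, 0, 0.005, 0, 0, 0], [0, 0, 0.004, 0, 0, 0], [0, 0, 0, 0, 0, 0]]]'

```text
clock: 29.75
position: [0.4568, -0.3954, 0.0273]
ee_rot: [-3.141, -0.051, -0.002]
force: [-3.3, 2.5, 16.3]
width: 0.103
gripper_force: 30.0
```

Emit:
arm_command --targets '[[[0, 0, 0, 0, 0, 0], [0, 0, 0, 0, 0, 0], [0, 0, 0, 0, 0, 0], [0, 0, -0.01, 0, 0, 0], [0, 0, -0.04, 0, 0, 0], [0, 0, -0.06, 0, 0, 0], [0, 0, -0.04, 0, 0, 0], [0.008, -0.045, 0, 0, 0, 0], [0.01, -0.05, 0, 0, 0, 0], [0.01, -0.05, 0, 0, 0, 0]]]' --jaw 0.02

```text
clock: 31.0
position: [0.4801, -0.248, 0.1769]
ee_rot: [-3.141, -0.05, -0.002]
force: [1.3, 1.5, 0.3]
width: 0.221
gripper_force: 0.0
```

Emit:
arm_command --targets '[[[0.009, -0.05, 0, 0, 0, 0], [0.009, -0.05, 0, 0, 0, 0], [0, 0, 0, 0, 0, 0.066], [0, 0, 0, 0, 0, 0], [0, 0, 0, 0, 0, 0]]]' --jaw 0.027

```text
clock: 31.62
position: [0.4945, -0.1496, 0.1766]
ee_rot: [3.141, -0.052, 0.001]
force: [-0.2, 0.3, -0.9]
width: 0.295
gripper_force: 0.0
```

```bash
python3 -c "
from h import *
o=arm.observe();print(o['clock'],o['position'],o['width'])
print(delta([*b2w(0,-.1228),.025],-.037-np.pi/2))
im=arm.get_image('top');print(tray(im));save('t4',cv2.resize(im['pixels'][150:310,180:500],None,fx=2.4,fy=2.4))
"
```

```text
31.625 [ 0.49452656 -0.14961397  0.17657398] 0.2948379634320798
(array([ 0.0128, -0.0047,  0.1516]), np.float64(-1.6041), np.float64(0.00365823011055344))
(6980, (array([ 441.1, -354.3]), array([213.5, 194.5]), 2.14))
```

View pics/t4.png

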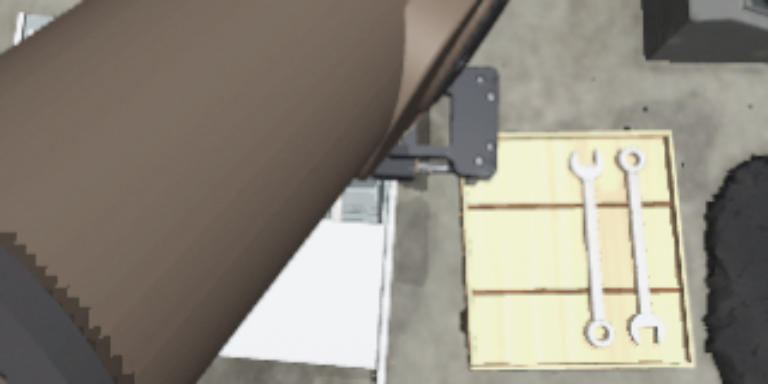

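The tray has been knocked about 2 cm towards the bin and the robot. Both spanners still lie properly. Next is the third spanner.

Emit:
arm_command --targets '[[[0.0128, -0.0047, 0.04, 0, 0, 0.004], [0, 0, 0.05, 0, 0, 0], [0, 0, 0.03, 0, 0, 0], [0, 0, 0.015, 0, 0, 0], [0, 0, 0.01, 0, 0, 0], [0, 0, 0.006, 0, 0, 0], [0, 0, 0, 0, 0, 0]]]'

```text
clock: 32.55
position: [0.5079, -0.1446, 0.0256]
ee_rot: [-3.141, 0.059, -0.001]
force: [0.9, 0.2, -0.0]
width: 0.294
gripper_force: 0.0
```

Emit:
arm_command --targets '[[[0, 0, 0, 0, 0, 0], [0, 0, 0, 0, 0, 0], [0, 0, 0, 0, 0, 0], [0, 0, 0, 0, 0, 0]]]' --jaw 0.0

```text
clock: 33.05
position: [0.508, -0.1446, 0.0256]
ee_rot: [3.141, -0.059, 0.001]
force: [-0.5, -0.5, 6.0]
width: 0.099
gripper_force: 30.0
```

Emit:
arm_command --targets '[[[0, 0, -0.006, 0, 0, 0], [0, 0, -0.007, 0, 0, 0], [0, 0, -0.007, 0, 0, 0], [0.0035, -0.018, 0, 0, 0, 0], [0.0035, -0.018, 0, 0, 0, 0], [0.0035, -0.018, 0, 0, 0, 0], [0.0035, -0.018, 0, 0, 0, 0], [0.0035, 0, 0, 0, 0, 0], [0.0035, 0, 0, 0, 0, 0], [0, 0, 0, 0, 0, 0]]]'

```text
clock: 34.3
position: [0.5304, -0.074, 0.0449]
ee_rot: [-3.141, 0.06, 0.003]
force: [-3.4, 1.5, -0.9]
width: 0.098
gripper_force: 30.0
```

```bash
python3 -c "
from h import *
o=arm.observe();print(o['clock'],o['position'],o['force'],o['ft_torque'],o['width'],w2b(o['position']),delta([.5,0,0],BY)[1:])"
```

```text
34.3 [ 0.5303989  -0.07399658  0.04491107] [-3.378696    1.51188108 -0.89686848] [0.25474278 0.84376333 0.04920836] 0.09842287591438012 [ 0.0185906 -0.0501877] (np.float64(-1.6092), np.float64(-1.5502151959746246))
```

Emit:
arm_command --targets '[[[-0.009, 0, 0, 0, 0, 0], [-0.01, 0, 0, 0, 0, 0], [0, 0, 0, 0, 0, -0.1722], [0, 0, 0, 0, 0, -0.1722], [0, 0, 0, 0, 0, -0.1722], [0, 0, 0, 0, 0, -0.1722], [0, 0, 0, 0, 0, -0.1722], [0, 0, 0, 0, 0, -0.1722], [0, 0, 0, 0, 0, -0.1722], [0, 0, 0, 0, 0, -0.1722]]]'

```text
clock: 35.55
position: [0.5119, -0.073, 0.0455]
ee_rot: [2.457, 1.957, 0.001]
force: [0.1, 0.0, -0.8]
width: 0.104
gripper_force: 30.0
```

Emit:
arm_command --targets '[[[0, 0, 0, 0, 0, -0.1722], [0, 0, 0, 0, 0, 0]]]'

```text
clock: 35.8
position: [0.512, -0.0731, 0.0455]
ee_rot: [2.287, 2.153, 0.001]
force: [0.2, -0.2, -0.7]
width: 0.1
gripper_force: 30.0
```

```bash
cat >> h.py <<'E'
def held(sgn=-1):
    o=arm.observe();print(o['clock'],o['position'],o['force'],o['width'],o['gripper_force'],w2b(o['position']),delta([.5,0,0],BY)[1:])
    im=arm.get_image('side');W=cloud(im);px=im['pixels'].astype(int)
    b=w2b(W);m=(px.min(-1)>170)&(abs(b[...,0])<.03)&(W[...,2]>.015)&(W[...,2]<.06)&(abs(b[...,1])<.158)
    B=b[m];z=W[m][:,2]
    for y in np.arange(-.16,.16,.02):
        k=(B[:,1]>=y)&(B[:,1]<y+.02)
        if k.sum()>4: print(round(y,2),k.sum(),np.round([np.median(z[k]),B[k,0].min(),B[k,0].max()],4))
E
python3 -c "
from h import *
held()"
```

```text
35.8 [ 0.51195437 -0.07308648  0.04547198] [ 0.21347203 -0.1972489  -0.68005951] 0.09972492116154345 29.99866247177124 [ 0.0001245  -0.05036678] (np.float64(-0.0602), np.float64(-0.001177797216765697))
-0.14 40 [ 0.0314 -0.0124  0.0145]
-0.12 25 [ 0.0324 -0.0118  0.0149]
-0.1 18 [ 0.0312 -0.0035  0.0062]
```

Emit:
arm_command --targets '[[[0, 0, -0.015, 0, 0, 0], [0, 0, -0.03, 0, 0, 0], [0, 0, -0.03, 0, 0, 0], [0, 0, -0.03, 0, 0, 0], [0, 0, -0.01, 0, 0, 0.1639], [0, 0, 0, 0, 0, 0.1639], [0, 0, 0, 0, 0, 0.1639], [0, 0, 0, 0, 0, 0.1639], [0, 0, 0, 0, 0, 0.1639], [0, 0, 0, 0, 0, 0.1639]]]'

```text
clock: 37.1
position: [0.5123, -0.0724, 0.1612]
ee_rot: [-3.035, -0.81, -0.002]
force: [0.2, 0.7, -1.4]
width: 0.103
gripper_force: 30.0
```

Emit:
arm_command --targets '[[[0, 0, 0, 0, 0, 0.1639], [0, 0, 0, 0, 0, 0.1639], [0, 0, 0, 0, 0, 0.1639], [0, 0, 0, 0, 0, 0], [0, 0, 0, 0, 0, 0]]]'

```text
clock: 37.72
position: [0.5124, -0.0724, 0.1607]
ee_rot: [-3.141, -0.063, -0.001]
force: [0.9, -0.4, -0.4]
width: 0.1
gripper_force: 30.0
```

```bash
cat >> h.py <<'E'
def tspan(im):
    """tray outline + spanner lines (world) by colour"""
    W=cloud(im);px=im["pixels"].astype(int);Z=W[...,2];n,(c,s,a)=tray(im)
    sat=px.max(-1)-px.min(-1);reg=(abs(W[...,0]*1000-c[0])<100)&(abs(W[...,1]*1000-c[1])<92)&(Z<.05)
    m=(reg&(sat<25)&(px.min(-1)>110)).astype(np.uint8);n,l,st,_=cv2.connectedComponentsWithStats(m,connectivity=8);out=[]
    for k in range(1,n):
        if st[k,4]>120:
            P=W[l==k];out.append((st[k,4],rect(P),round(np.median(P[:,2]),4)))
    return (c,s,a),out
E
python3 -c "
from h import *
o=arm.observe();print(o['clock'],o['position'],o['width'],o['gripper_force'],delta([.5,0,0])[1])
im=arm.get_image('top');t,s=tspan(im);print(t);[print(x) for x in s];save('t5',cv2.resize(im['pixels'][150:330,340:500],None,fx=3,fy=3))"
```

```text
37.725 [ 0.51235077 -0.07239687  0.16068262] 0.10043137934178807 29.999891817569733 -1.5304
(array([ 405.4, -353.4]), array([139.9, 189.9]), 1.42)
(np.int32(419), (array([ 429.9, -371.1]), array([151.7,  25.9]), 4.22), np.float64(0.0125))
(np.int32(415), (array([ 430.8, -417.3]), array([147.4,  34. ]), 0.16), np.float64(0.0121))
(np.int32(1256), (array([ 319.5, -353.4]), array([ 32.1, 184.3]), 1.46), np.float64(-0.0009))
```

View pics/t5.png

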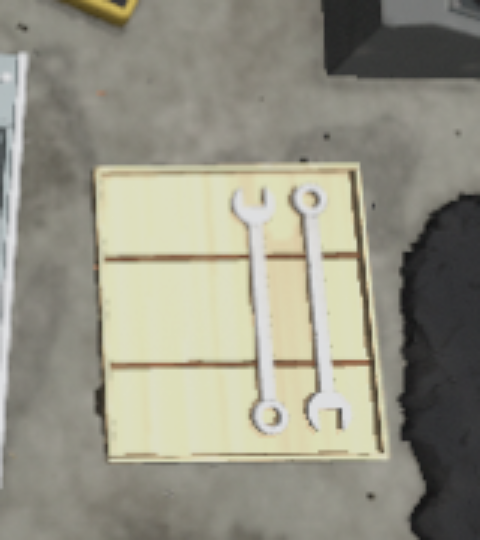

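```bash
cat >> h.py <<'E'
def ray(im,uv,z):
    K=np.array([[im["fx"],0,im["cx"]],[0,im["fy"],im["cy"]],[0,0,1.]])
    p=cv2.undistortPoints(np.array(uv,float).reshape(-1,1,2),K,np.array(im["dist"],float)).reshape(-1,2)
    d=np.c_[p,np.ones(len(p))]@Rm(im["rotation"]).T;c=np.array(im["xyz"]);return c+d*((z-c[2])/d[:,2])[:,None]
E
python3 -c "
from h import *
im=arm.get_image('top')
u=lambda L:[(340+a/3-.33,150+b/3-.33) for a,b in L]
C=ray(im,u([(97,167),(359,163),(388,460),(107,461)]),.016);print(C.round(4));c=C.mean(0);print(c,[np.linalg.norm(C[i]-C[i-1]) for i in range(4)])
e=(C[0]+C[1]-C[2]-C[3]);y=np.arctan2(e[1],e[0]);print('yaw',y)
S=ray(im,u([(252,200),(270,417),(310,198),(327,410)]),.014)
T=lambda p:R.from_euler('z',-y).apply(p-c)[...,:2]
print(T(S).round(4))
for ty in(.02,.06,.023): 
  t=c+R.from_euler('z',y).apply([0,ty,0]);print(ty,t,delta([t[0],t[1],.045],y-np.pi/2))"
```

```text
[[ 0.5386 -0.2559  0.016 ]
 [ 0.546  -0.4449  0.016 ]
 [ 0.3383 -0.4517  0.016 ]
 [ 0.3325 -0.2603  0.016 ]]
[ 0.43886467 -0.35320557  0.016     ] [np.float64(0.20612942829125516), np.float64(0.1891227777611685), np.float64(0.20782116674139534), np.float64(0.19149523657765197)]
yaw 0.027379082760320105
[[ 0.078  -0.0163]
 [-0.0746 -0.0183]
 [ 0.0793 -0.058 ]
 [-0.0699 -0.0578]]
0.02 [ 0.43831716 -0.33321307  0.016     ] (array([-0.0842,  0.2576,  0.1154]), np.float64(-1.5316), np.float64(0.011846752601262445))
0.06 [ 0.43722213 -0.29322806  0.016     ] (array([-0.0837,  0.2176,  0.1154]), np.float64(-1.5316), np.float64(0.011846752601262445))
0.023 [ 0.43823503 -0.33021419  0.016     ] (array([-0.0842,  0.2546,  0.1154]), np.float64(-1.5316), np.float64(0.011846752601262445))
```

Emit:
arm_command --targets '[[[-0.014, 0.0426, 0, 0, 0, 0], [-0.014, 0.0426, 0, 0, 0, 0], [-0.014, 0.0426, 0, 0, 0, 0], [-0.014, 0.0426, 0, 0, 0, 0], [-0.014, 0.0426, 0.02, 0, 0, 0], [-0.014, 0.0426, 0.03, 0, 0, 0], [0, 0, 0.04, 0, 0, 0.008], [0, 0, 0.025, 0, 0, 0], [0, 0, 0, 0, 0, 0], [0, 0, 0, 0, 0, 0]]]'

```text
clock: 39.08
position: [0.4384, -0.3316, 0.0461]
ee_rot: [3.141, 0.047, 0.001]
force: [-0.2, -0.4, -1.0]
width: 0.099
gripper_force: 30.0
```

```bash
python3 -c "
from h import *
o=arm.observe();print(o['clock'],o['position'],o['width'],o['gripper_force']);print(delta([.4383,-.3312,.0275],.03-np.pi/2))"
```

```text
39.075 [ 0.43836427 -0.33164049  0.04614007] 0.09856612052217821 29.999827444553375
(array([-0.0001, -0.0005,  0.0186]), np.float64(-1.541), np.float64(-0.0002292251176205795))
```

Emit:
arm_command --targets '[[[0, 0, 0.007, 0, 0, 0], [0, 0, 0.007, 0, 0, 0], [0, 0, 0.004, 0, 0, 0], [0, 0, 0, 0, 0, 0]]]'

```text
clock: 39.58
position: [0.4378, -0.3311, 0.027]
ee_rot: [-3.141, -0.046, 0.0]
force: [0.7, 0.5, -1.5]
width: 0.096
gripper_force: 30.0
```

Emit:
arm_command --targets '[[[0, 0, 0, 0, 0, 0], [0, 0, 0, 0, 0, 0], [0, 0, 0, 0, 0, 0], [0, 0, -0.01, 0, 0, 0], [0, 0, -0.04, 0, 0, 0], [0, 0, -0.06, 0, 0, 0], [0, 0, -0.03, 0, 0, 0], [0.0108, -0.0477, 0, 0, 0, 0], [0.0108, -0.0477, 0, 0, 0, 0], [0.0108, -0.0477, 0, 0, 0, 0]]]' --jaw 0.02

```text
clock: 40.83
position: [0.4663, -0.186, 0.168]
ee_rot: [-3.141, -0.045, -0.002]
force: [1.6, -0.2, -0.4]
width: 0.219
gripper_force: 0.0
```

Emit:
arm_command --targets '[[[0.0108, -0.0477, 0, 0, 0, 0], [0.0108, -0.0477, 0, 0, 0, 0], [0.0108, -0.0477, 0, 0, 0, 0], [0.0108, -0.0477, 0, 0, 0, 0], [0.0108, -0.0477, 0, 0, 0, 0], [0.0108, -0.0477, 0, 0, 0, 0], [0, 0, 0.02, 0, 0, 0.132], [0, 0, 0.02, 0, 0, 0], [0, 0, 0, 0, 0, 0]]]' --jaw 0.027

```text
clock: 41.95
position: [0.5216, 0.1006, 0.1267]
ee_rot: [3.137, -0.161, -0.003]
force: [0.2, 0.4, 0.9]
width: 0.293
gripper_force: 0.0
```

```bash
python3 -c "
from h import *
o=arm.observe();print(o['clock'],o['position'],o['width'],o['joints']);print(delta([*b2w(0,.1241),.025],-.102-np.pi/2))
im=arm.get_image('top');print(tspan(im))"
```

```text
41.95 [0.52155447 0.10059462 0.12673731] 0.2926868744628461 [-0.72723232  0.46681489  0.59796576  1.97374223 -0.35739752  0.80807815
 -1.60101499]
(array([ 0.0007, -0.0007,  0.1017]), np.float64(-1.6733), np.float64(-0.0005360339871636199))
((array([ 367.4, -354.5]), array([ 65.3, 188.9]), 2.21), [(np.int32(363), (array([ 408.6, -336.8]), array([ 31.6, 116.8]), 86.77), np.float64(0.0121)), (np.int32(315), (array([ 410. , -369.8]), array([112.3,  26.3]), 8.05), np.float64(0.0126)), (np.int32(323), (array([ 411.9, -412.1]), array([111.1,  33.1]), 7.2), np.float64(0.0122)), (np.int32(2134), (array([ 300.6, -355.5]), array([ 69.5, 183. ]), 1.63), np.float64(-0.0009))])
```

Emit:
arm_command --targets '[[[0.0007, -0.0007, 0.04, 0, 0, 0], [0, 0, 0.03, 0, 0, 0], [0, 0, 0.015, 0, 0, 0], [0, 0, 0.01, 0, 0, 0], [0, 0, 0.006, 0, 0, 0], [0, 0, 0, 0, 0, 0]]]'

```text
clock: 42.75
position: [0.5235, 0.1014, 0.0265]
ee_rot: [-3.137, 0.161, -0.001]
force: [-0.4, -0.2, 0.3]
width: 0.293
gripper_force: 0.0
```

Emit:
arm_command --targets '[[[0, 0, 0, 0, 0, 0], [0, 0, 0, 0, 0, 0], [0, 0, 0, 0, 0, 0], [0, 0, 0, 0, 0, 0]]]' --jaw 0.0

```text
clock: 43.25
position: [0.5235, 0.1014, 0.0266]
ee_rot: [-3.137, 0.161, -0.001]
force: [-0.4, -0.3, 5.2]
width: 0.097
gripper_force: 30.0
```

Emit:
arm_command --targets '[[[0, 0, -0.006, 0, 0, 0], [0, 0, -0.007, 0, 0, 0], [0, 0, -0.007, 0, 0, -0.043], [0.0033, 0.0135, 0, 0, 0, 0], [0.0033, 0.0135, 0, 0, 0, 0], [0.0033, 0.0135, 0, 0, 0, 0], [0.0033, 0.0135, 0, 0, 0, 0], [0.0033, 0.0135, 0, 0, 0, 0], [0.0033, 0.0135, 0, 0, 0, 0], [0, 0, 0, 0, 0, 0]]]'

```text
clock: 44.5
position: [0.5357, 0.018, 0.0454]
ee_rot: [-3.14, 0.096, 0.008]
force: [-7.1, 0.1, -1.3]
width: 0.098
gripper_force: 30.0
```

```bash
python3 -c "
from h import *
o=arm.observe();print(o['clock'],o['position'],o['force'],o['ft_torque'],o['width'],w2b(o['position']),delta([.5,0,0],BY)[1:])"
```

```text
44.5 [0.53565063 0.01804791 0.04544629] [-7.14603216  0.05538626 -1.27598751] [-0.07588248  1.53788576 -0.04247221] 0.09775149721394147 [0.01840573 0.04200631] (np.float64(-1.6317), np.float64(-1.5727367371010708))
```

Emit:
arm_command --targets '[[[-0.01, 0, 0, 0, 0, 0], [-0.01, 0, 0, 0, 0, 0], [0, 0, 0, 0, 0, -0.1747], [0, 0, 0, 0, 0, -0.1747], [0, 0, 0, 0, 0, -0.1747], [0, 0, 0, 0, 0, -0.1747], [0, 0, 0, 0, 0, -0.1747], [0, 0, 0, 0, 0, -0.1747], [0, 0, 0, 0, 0, -0.1747], [0, 0, 0, 0, 0, -0.1747]]]'

```text
clock: 45.75
position: [0.518, 0.0206, 0.0464]
ee_rot: [2.458, 1.956, 0.001]
force: [0.3, -0.4, -1.4]
width: 0.1
gripper_force: 30.0
```

Emit:
arm_command --targets '[[[0, 0, 0, 0, 0, -0.1747], [0, 0, 0, 0, 0, 0]]]'

```text
clock: 46.0
position: [0.518, 0.0204, 0.0464]
ee_rot: [2.286, 2.155, 0.001]
force: [-0.1, -0.2, -0.2]
width: 0.099
gripper_force: 30.0
```

```bash
python3 -c "
from h import *
held()"
```

```text
46.0 [0.51801814 0.02042754 0.04641928] [-0.09429761 -0.23966835 -0.21432008] 0.09892470196606433 29.998633861541748 [0.0006636  0.04334208] (np.float64(-0.0592), np.float64(-0.00023264828809077542))
-0.06 10 [ 0.0328 -0.0036  0.0121]
-0.04 32 [ 0.0333 -0.0087  0.0126]
-0.02 12 [ 0.0321 -0.0024  0.0062]
-0.0 11 [ 0.0322 -0.0017  0.0068]
0.02 5 [ 0.0535 -0.0194  0.0248]
```

Emit:
arm_command --targets '[[[0, 0, -0.015, 0, 0, 0], [0, 0, -0.03, 0, 0, 0], [0, 0, -0.03, 0, 0, 0], [0, 0, -0.03, 0, 0, 0], [0, 0, -0.01, 0, 0, 0.1647], [0, 0, 0, 0, 0, 0.1647], [0, 0, 0, 0, 0, 0.1647], [0, 0, 0, 0, 0, 0.1647], [0, 0, 0, 0, 0, 0.1647], [0, 0, 0, 0, 0, 0.1647]]]'

```text
clock: 47.3
position: [0.5182, 0.0209, 0.1623]
ee_rot: [-3.037, -0.803, -0.002]
force: [0.3, 1.3, -1.2]
width: 0.1
gripper_force: 30.0
```

Emit:
arm_command --targets '[[[0, 0, 0, 0, 0, 0.1647], [0, 0, 0, 0, 0, 0.1647], [0, 0, 0, 0, 0, 0.1647], [0, 0, 0, 0, 0, 0], [0, 0, 0, 0, 0, 0]]]'

```text
clock: 47.92
position: [0.5182, 0.0208, 0.1617]
ee_rot: [-3.141, -0.053, -0.001]
force: [-0.2, -0.3, -0.5]
width: 0.097
gripper_force: 30.0
```

```bash
python3 -c "
from h import *
o=arm.observe();print(o['clock'],o['position'],o['width'],o['gripper_force'])
print(delta([.4371,-.2935,.046],.03-np.pi/2))
im=arm.get_image('top');save('t6',cv2.resize(im['pixels'][150:330,340:500],None,fx=3,fy=3))"
```

```text
47.925 [0.518239   0.02080849 0.16171974] 0.09679595841935176 29.99991685152054
(array([-0.0917,  0.3115,  0.1155]), np.float64(-1.5373), np.float64(0.003446578786830301))
```

View pics/t6.png

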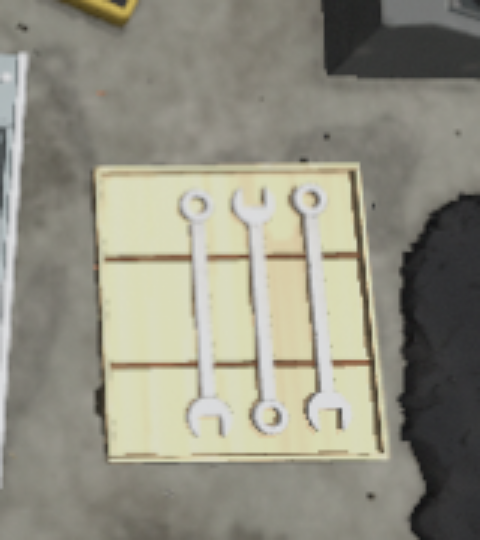

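The tray hasn't moved, and three spanners lie side by side at crop columns 203, 260 and 318. The fourth goes on the left.

Emit:
arm_command --targets '[[[-0.0131, 0.0444, 0, 0, 0, 0], [-0.0131, 0.0444, 0, 0, 0, 0], [-0.0131, 0.0444, 0, 0, 0, 0], [-0.0131, 0.0444, 0, 0, 0, 0], [-0.0131, 0.0444, 0, 0, 0, 0], [-0.0131, 0.0446, 0.02, 0, 0, 0], [-0.0131, 0.0446, 0.03, 0, 0, 0], [0, 0, 0.04, 0, 0, 0.003], [0, 0, 0.025, 0, 0, 0], [0, 0, 0, 0, 0, 0]]]'

```text
clock: 49.22
position: [0.4348, -0.2928, 0.0449]
ee_rot: [-3.139, -0.044, 0.005]
force: [0.1, -0.2, -0.7]
width: 0.098
gripper_force: 30.0
```

Emit:
arm_command --targets '[[[0, 0, 0, 0, 0, 0]]]'

```text
clock: 49.35
position: [0.4365, -0.2936, 0.0472]
ee_rot: [3.141, 0.044, 0.002]
force: [0.3, -0.4, -0.8]
width: 0.099
gripper_force: 30.0
```

```bash
python3 -c "
from h import *
o=arm.observe();print(o['clock'],o['position'],o['width'],o['gripper_force']);print(delta([.4372,-.2942,.0275],.03-np.pi/2))"
```

```text
49.35 [ 0.4365443  -0.29362046  0.04715259] 0.09937948529429562 29.999699592590332
(array([0.0006, 0.0006, 0.0197]), np.float64(-1.5428), np.float64(-0.001989075887793401))
```

Emit:
arm_command --targets '[[[0, 0, 0.007, 0, 0, 0], [0, 0, 0.008, 0, 0, 0], [0, 0, 0.0045, 0, 0, 0], [0, 0, 0, 0, 0, 0]]]'

```text
clock: 49.85
position: [0.4361, -0.2931, 0.0274]
ee_rot: [-3.141, -0.043, -0.001]
force: [-2.0, 3.5, 13.2]
width: 0.099
gripper_force: 30.0
```

Emit:
arm_command --targets '[[[0, 0, 0, 0, 0, 0], [0, 0, 0, 0, 0, 0], [0, 0, 0, 0, 0, 0], [0, 0, -0.01, 0, 0, 0], [0, 0, -0.04, 0, 0, 0], [0, 0, -0.06, 0, 0, 0], [0, 0, -0.03, 0, 0, 0], [0.002, -0.046, 0, 0, 0, 0], [0.002, -0.046, 0, 0, 0, 0], [0.002, -0.046, 0, 0, 0, 0]]]' --jaw 0.018

```text
clock: 51.1
position: [0.4381, -0.154, 0.1674]
ee_rot: [-3.141, -0.042, -0.002]
force: [0.5, 0.7, -0.1]
width: 0.197
gripper_force: 0.0
```

Emit:
arm_command --targets '[[[0.002, -0.046, 0, 0, 0, 0], [0.002, -0.046, 0, 0, 0, 0], [0.002, -0.046, 0, 0, 0, 0], [0, 0, 0, 0, 0, -0.165], [0, 0, 0, 0, 0, -0.165], [0, 0, 0, 0, 0, -0.165], [0, 0, 0, 0, 0, -0.165], [0, 0, 0, 0, 0, -0.165], [0, 0, 0, 0, 0, -0.165]]]' --jaw 0.05

```text
clock: 52.22
position: [0.4404, -0.0173, 0.1673]
ee_rot: [2.74, 1.537, 0.001]
force: [0.8, 0.3, 0.8]
width: 0.547
gripper_force: 0.0
```

Emit:
arm_command --targets '[[[0, 0, 0, 0, 0, -0.165], [0, 0, 0, 0, 0, -0.165], [0, 0, 0, 0, 0, -0.165], [0, 0, 0, 0, 0, 0], [0, 0, 0, 0, 0, 0]]]'

```text
clock: 52.85
position: [0.4405, -0.0172, 0.167]
ee_rot: [2.29, 2.151, 0.0]
force: [0.7, -0.1, -0.3]
width: 0.549
gripper_force: 0.0
```

```bash
python3 -c "
from h import *
o=arm.observe();print(o['clock'],o['position'],o['width'],o['gripper_force']);print(delta([.4485,-.0193,.074],BY))
im=arm.get_image('top');save('t7',cv2.resize(im['pixels'][150:330,170:500],None,fx=2.4,fy=2.4))"
```

```text
52.85 [ 0.44047567 -0.01722417  0.16701207] 0.548569236301617 0.0
(array([-0.0016,  0.0081,  0.093 ]), np.float64(-0.0625), np.float64(-0.0034652779554220636))
```

View pics/t7.png

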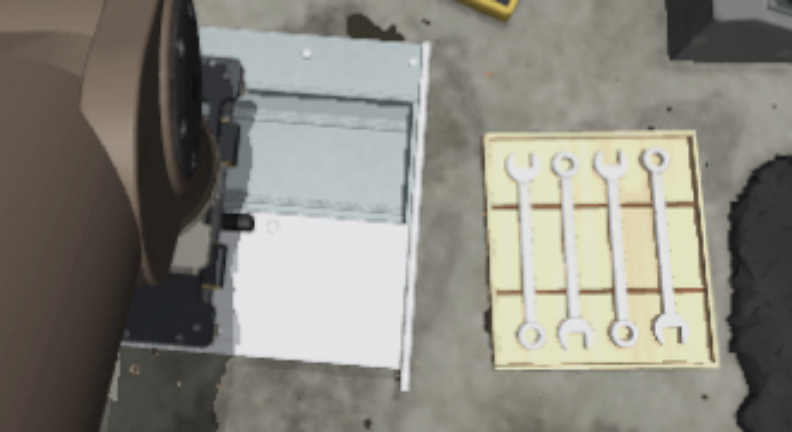

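All four spanners lie side by side across the ribs, at crop columns 527, 570, 617 and 662. Now I'll shut the shutter.

Emit:
arm_command --targets '[[[-0.0016, 0.0081, 0, 0, 0, -0.003], [0, 0, 0.035, 0, 0, 0], [0, 0, 0.035, 0, 0, 0], [0, 0, 0.016, 0, 0, 0], [0, 0, 0.007, 0, 0, 0], [0, 0, 0, 0, 0, 0]]]'

```text
clock: 53.65
position: [0.4487, -0.0192, 0.0737]
ee_rot: [-2.283, -2.158, 0.0]
force: [-0.1, -0.3, 0.0]
width: 0.545
gripper_force: 0.0
```

Emit:
arm_command --targets '[[[0, 0, 0, 0, 0, 0], [0, 0, 0, 0, 0, 0], [0, 0, 0, 0, 0, 0], [0, 0, 0, 0, 0, 0]]]' --jaw 0.0 --newtons 20

```text
clock: 54.15
position: [0.4485, -0.0192, 0.0739]
ee_rot: [2.282, 2.159, 0.001]
force: [-0.1, -0.2, -1.0]
width: 0.159
gripper_force: 0.3
```

Emit:
arm_command --targets '[[[0, 0.008, 0, 0, 0, 0], [0, 0.013, 0, 0, 0, 0], [0, 0.013, 0, 0, 0, 0], [0, 0.013, 0, 0, 0, 0], [0, 0.013, 0, 0, 0, 0], [0, 0.013, 0, 0, 0, 0], [0, 0.013, 0, 0, 0, 0], [0, 0.013, 0, 0, 0, 0], [0, 0.012, 0, 0, 0, 0], [0, 0, 0, 0, 0, 0]]]'

```text
clock: 55.4
position: [0.5613, -0.0258, 0.074]
ee_rot: [2.281, 2.157, 0.002]
force: [1.8, -0.8, 4.7]
width: 0.15
gripper_force: 20.0
```

Emit:
arm_command --targets '[[[0, 0.003, 0, 0, 0, 0], [0, 0.003, 0, 0, 0, 0], [0, 0, 0, 0, 0, 0]]]'

```text
clock: 55.78
position: [0.5637, -0.0259, 0.0739]
ee_rot: [-2.281, -2.157, 0.003]
force: [-7.7, -0.8, 11.4]
width: 0.148
gripper_force: 20.0
```

Stop reached, after about 115 mm of travel. I'll release, retreat and check.

Emit:
arm_command --targets '[[[0, -0.001, 0, 0, 0, 0], [0, 0, 0, 0, 0, 0], [0, 0, 0, 0, 0, 0], [0, 0, -0.02, 0, 0, 0], [0, 0, -0.04, 0, 0, 0], [0, 0, -0.06, 0, 0, 0], [0, 0, -0.06, 0, 0, 0], [0.05, 0, 0, 0, 0, 0], [0.05, 0, 0, 0, 0, 0], [0.05, 0, 0, 0, 0, 0]]]' --jaw 0.05

```text
clock: 57.02
position: [0.5725, 0.1257, 0.2539]
ee_rot: [2.283, 2.158, 0.001]
force: [0.7, 0.2, 0.4]
width: 0.542
gripper_force: 0.0
```

Emit:
arm_command --targets '[[[0.05, 0, 0, 0, 0, 0], [0.05, 0, 0, 0, 0, 0], [0.05, 0, 0, 0, 0, 0], [0, 0, 0, 0, 0, 0], [0, 0, 0, 0, 0, 0], [0, 0, 0, 0, 0, 0]]]'

```text
clock: 57.78
position: [0.5813, 0.2722, 0.2538]
ee_rot: [2.284, 2.156, -0.001]
force: [0.5, -0.3, -0.4]
width: 0.542
gripper_force: 0.0
```

```bash
python3 -c "
from h import *
im=arm.get_image('top');px=im['pixels'].astype(int);W=cloud(im);Z=W[...,2];print(arm.observe()['clock'])
b=w2b(W);m=(px.max(-1)<70)&(Z>.06)&(Z<.09)&(abs(b[...,0])<.1)&(abs(b[...,1])<.06);print('handle bin x (48=shut)',b[m].mean(0)*1000,m.sum())
m=(px.min(-1)>190)&(Z>.04)&(Z<.058)&(abs(b[...,1])<.16);m=cv2.morphologyEx(m.astype(np.uint8),cv2.MORPH_OPEN,np.ones((5,5)))>0;print('shutter',w2b(np.r_[rect(W[m])[0]]/1000),rect(W[m]))
save('t8',cv2.resize(im['pixels'][140:330,150:500],None,fx=2.2,fy=2.2))"
```

```text
57.825
handle bin x (48=shut) [ 4.59110951e+01 -4.02203488e-03] 205
shutter [1.49739001e-03 8.84486642e-05] (array([516.3, -22.8]), array([319.9, 122.8]), 86.74)
```

View pics/t8.png

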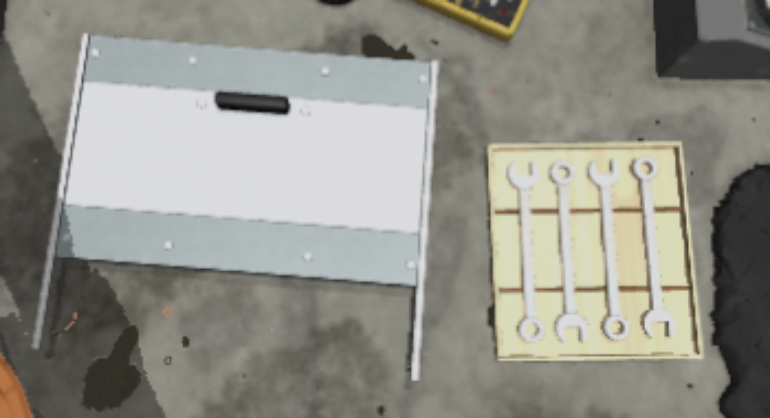

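The shutter is shut, with the handle at (252,102). The four spanners lie side by side in the tray and the arm is clear, so I'm handing in.

```bash
python3 -c "
from cell import arm
print(arm.sign_off())"
```

```text
the job is handed in; nothing more can be done
None
```

I took all four spanners out of the bin and laid them flat, side by side across the tray's ribs. The bolts, nut and bearing were left in the bin, the shutter is shut, and the job is handed in (no verdict was returned).

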